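# Turn the hex mandrel key-up and mount it in the plaster vice

### The arm

A 6-joint arm with a two-finger parallel gripper is mounted at the origin on the work surface. World frame = base frame: x ahead of the robot, y to its left, z up, the work surface at z = 0. Lengths are in m, angles in rad, forces in N, time in s.
With the tool pointing down it reaches from about 0.3 to 0.85 m from the base axis. Payload 4.2 kg.
Tool frame: the origin (TCP) lies at the very end of the fingers, on their centre line; the grasp point (between the pads) lies pinch_z behind it (pinch_z is the distance from the TCP to the grasp point, in m); z points along the fingers, y is the direction in which the jaws open and shut (so a half turn about z gives the same grasp; the last joint's range is limited). The gripper opens to 91 mm and grips with 3 to 60 N. Pads are 32 mm wide; open, the fingers measure 118 mm over their backs; the gripper's body (76 mm by 178 mm) begins 60 mm behind the grasp point.
Start: joints at [-1.338, 0.32, 1.565, -0, 1.257, -0.02], TCP at [0.144, -0.557, 0.214] pointing down, gripper open.
Joint ranges: [-3.11, 3.11], [-0.84, 2.01], [0.21, 2.61], [-1.34, 4.49], [0.05, 2.63], [-2.56, 2.56]. Speed limits (rad/s): [2.57, 2.57, 3.14, 3.14, 3.14, 3.14].

### API

Orientations are given as a unit quaternion [w, x, y, z].
In Python, from station import * gives the robot as it stands.
- The arm moves only by the tool jog_arm, never from a script. Its argument "motion" is a list of rows, each an object with "twist": the turn, a rotation vector about the tool's x, y, z in degrees, a list of three; "delta_pos": the shift along the tool's x, y, z in cm, a list of three; "gripper": the opening, from 0 (shut) to 1 (fully open). In form: [{"twist": [wx, wy, wz], "delta_pos": [tx, ty, tz], "gripper": gripper}, ...]. A call has 1 to 20 rows; each row shifts and turns the pose as measured when the row begins, along the tool's axes as they then stand; what a row does not reach is not made up. A row lasts 1/12 s, in which the tool goes at most 41.7 mm and 7.16 degrees, less where a joint would pass 70% of its speed; a pose out of reach is approached as far as the arm can. A call with a gripper value outside its range is refused whole. The fingers move at their own pace and stop on an object; "force" is the grip in N (left out, the last holds). Time passes only in rows, so rows that do not move let the fingers close. It gives the time, the measured TCP pose, the force and the opening at its end, in the units of the state.
- sense(): the state, without advancing time (a new reading comes with each control period).
- snapshot(name): name is "scene" or "top" or "wrist"; returns a dict with "frame" (420x560x3 uint8, red, green, blue), "fx", "fy", "cx", "cy" (pixels), "rvec" (rotation vector, rad) and "tvec" (3), from world to camera coordinates, as OpenCV has them. Camera axes: x right, y down, z forward; pixel columns grow to the right and rows downward; lengths in m; the calibration is good to about 2 mm. The wrist camera is an equidistant fisheye: a pixel r from the principal point sees the ray r / f radians off the axis. A picture is of the moment at which its call begins. There is no depth.
- finish_job(): hands the job in, once; it reports no verdict.
The state is a dict: "clock": time; "joints": joint angles; "joint_vel": joint speeds; "joint_efforts": joint torques, N m; "eef_pos": TCP position; "tool_rot": TCP orientation; "force": force on the tool from outside, world axes, zero at the start; "ft_torque": the same for the moment, N m; "finger_gap": finger opening in m.
Only numpy, scipy, OpenCV 4.12 (cv2) and the standard library are available. Lean on these libraries where they do the work, as an engineer would, in place of code of your own. Each camera call takes 0.05 s, during which the arm holds its last target. There are 200 camera calls.

### The job

Take the hexagonal mandrel in the rack's left, green bay: roll it over until its orange face with the key is on top, and leave it lying like that on the green rails, let go, for a moment. Then slide it key end first into the vice's sleeve, key in the keyway, fully home against the stop, and let go. Do not shift the other mandrel or the other loose things.

Things in the scene. Friction and masses are not known exactly. Their poses are not given: they have to be found in the camera images.
- mandrel_a: Hexagonal aluminium mandrel 44 mm across flats, 51 over corners, 200 mm long, 0.28 to 0.52 kg. One long face is striped orange and has an orange key: a rib 10 mm wide, 7 mm proud, covering 59 to 99 mm from the middle towards the key end. The opposite face has a black stripe. Lies on a flat across the rails, key end to the vice, orange face not on top, in either bay. Origin: under its middle.
- mandrel_a_mid (a point): Middle of the mandrel's length on its centre line (22 mm from every flat). x runs along it to the key end; z points square out through the orange face (straight up when that is on top).
- mandrel_b: Twin of mandrel_a in every size, lying in the other bay with its orange face at another turn. Same origin.
- mandrel_b_mid (a point): Middle of the mandrel's length on its centre line (22 mm from every flat). x runs along it to the key end; z points square out through the orange face (straight up when that is on top).
- rack: Fixed rack: plywood base 150 x 325 mm, 10 thick, two rails 16 mm wide, tops 50 mm up, centre lines at x = -50 and +50 mm. Origin on the table under its middle; x across the rails, away from the robot, y along them roughly to the robot's left, z up. A mandrel lying on the rails has its centre line 72 mm up and its middle 15 to 35 mm on the +x side.
- green_bay (a point): Point on the rack at rail height, midway between the rails, at the middle of the green (left) bay: rack y = +83 mm. Green stops 14 mm high, 8 thick, stand on the rails at rack y = 0 and +166 mm; grey ones at y = -151 mm end the grey (right) bay.
- vice: Fixed blue vice with a level hexagonal sleeve, walls 8 mm, outside 64 mm across flats. Origin on the table below the sleeve's mouth; x is the direction of insertion, z up, y roughly to the robot's left. Pillar 50 mm wide under the sleeve; base plate x = 5 to 115, y = -65 to 65 mm, 18 mm high.
- sleeve_mouth (a point): Centre of the sleeve's mouth: vice x = 0, y = 0, 125 mm above the table. The hexagonal bore, 48 mm across flats (one on top), runs 70 mm in from here along vice x, with an open keyway 16 mm wide along its top; the mouth flares over 15 mm in front. A steel stop crosses the bore 72 mm in, so a mandrel fully home has its middle 28 mm in front of this point.
- shield_mid (a point): Middle of the underside of the vice's fixed dust shield: a clear plate with yellow edges, 100 mm (vice x -98 to +2) by 95 mm (y -110 to -15), underside 233, top 243 mm above the table. It blocks the right side above the sleeve's line, so there a gripper must lean its body to the left.
- post_top (a point): Top of the shield's upright steel post, 20 mm thick, at vice x = 95, y = -85 mm, 248 mm above the table; a level rod 16 mm thick joins it to the shield, centre line 238 mm up.
- rasp: Loose rasp lying flat on the table left of the rack, black blade 160 x 22 mm, yellow round handle 90 mm long, 18 mm high, total 250 mm. Origin under it 30 mm from the blade's middle towards the handle; x towards the blade's tip. Bystander.
- foot_cast: Loose white plaster foot, 230 mm long, 85 mm wide, 120 mm high at the ankle. Origin under it, x towards the toes. Bystander.
- bowl: Loose dark rubber bowl, 120 mm across, 60 mm high, origin under its centre. Bystander.
- jar: Loose white jar with blue cap, 70 mm across, 100 mm high, origin under its centre. Bystander.
- spatula: Loose spatula lying on the table along its x, handle to -x. Bystander.
- clamp_block: Loose wooden block 90 x 50 x 35 mm, origin under its centre. Bystander.
There are look-alikes about, which are no part of the job. Leave any blue look-alike of the mandrel_b alone.

How it is judged:
By the outcome, as a careful person would: the job done as asked, in the order asked, and still so for the second after the job is handed in, with the robot touching nothing.
It also fails if it takes over 67 s, if anything falls off the work surface, if the arm or the gripper's body presses on something with over 40 N, if the wrist force passes 120 N, or if a joint passes its speed limit or range.

## Working session

There is one attempt and no reset: what is moved stays moved. The work goes in short steps, Python scripts to look and compute and a tool call to move; the robot and the scene stay as the last step left them, time stands still between calls to the robot, and variables do not carry over. Pictures are saved under pics/ and viewed, about 8 in all and at most 12, crops included, and the job is handed in when it is done.

Besides the shell and the picture viewer there is one more tool, called as name(argument=value, ...) on one line, values as JSON. jog_arm: Moves the arm, as the interface text tells. Its arguments: {"type":"object","properties":{"motion":{"type":"array"},"force":{"type":"number"}},"required":["motion"]}

```bash
ls; mkdir -p pics
python3 - <<'E'
from station import *
import cv2,numpy as np
s=sense();print({k:np.round(v,3).tolist() for k,v in s.items()}); 
try: print(pinch_z)
except Exception as e: print(e)
for n in("scene","top"):
    d=snapshot(n);cv2.imwrite(f"pics/{n}0.png",d["frame"][:,:,::-1]);np.savez(f"{n}0.npz",**d)
    R=cv2.Rodrigues(np.array(d["rvec"]))[0];print(n,d["fx"],d["cx"],d["cy"],(-R.T@np.array(d["tvec"])).round(3),R.round(2).tolist())
E
```

```text
(no output)
```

View pics/scene0.png

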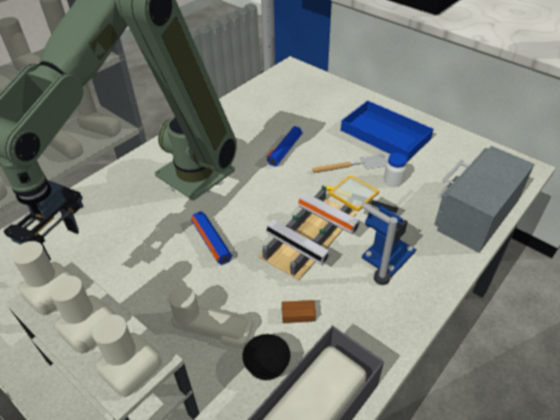

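View pics/top0.png

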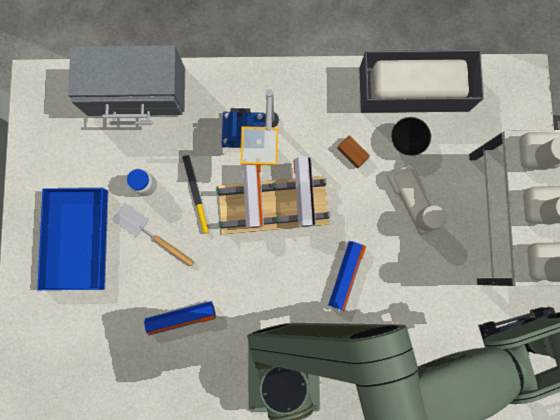

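The scene view (green-bay mandrel about 328,212; grey-bay mandrel about 297,241; vice about 385,240) and the top view (green-bay mandrel at 255,193, grey-bay at 305,190; blue look-alikes at 347,275 and 180,318) show the layout. The green-bay one is the left one, with orange towards the right. I'll confirm that in one enlarged crop.

Run:
```python
import cv2,numpy as np
a=cv2.imread("pics/top0.png")[85:240,205:335];b=cv2.imread("pics/scene0.png")[165:295,255:420]
a=cv2.resize(a,None,fx=3.0,fy=3.0,interpolation=cv2.INTER_CUBIC);b=cv2.resize(b,None,fx=2.45,fy=2.45,interpolation=cv2.INTER_CUBIC)
H=max(a.shape[0],b.shape[0]);c=np.zeros((H,a.shape[1]+b.shape[1],3),np.uint8);c[:a.shape[0],:a.shape[1]]=a;c[:b.shape[0],a.shape[1]:]=b
print(c.shape);cv2.imwrite("pics/crop0.png",c)
```

```text
(465, 794, 3)
```

View pics/crop0.png

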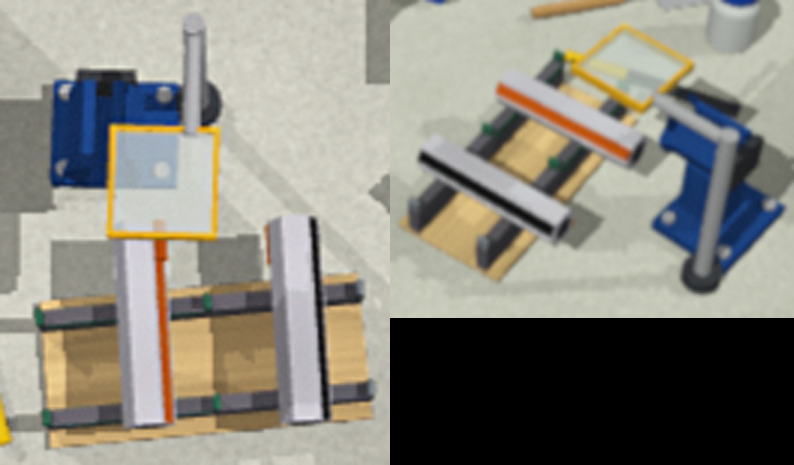

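Crop: the green-bay mandrel (left picture, centre about 145,330) has its orange stripe and key on the upper-right slanted face (about 165,330), so it needs a 60° roll towards the left. The grey-bay twin is at 298,320 with a black stripe upper right. The blue look-alikes are on the table, not in the bays, so mandrel_a is the left one. Next I measure poses.

```bash
cat > h.py <<'E'
import cv2,numpy as np
from station import *
from scipy.spatial.transform import Rotation as Ro
def ray(d,uv):
    uv=np.atleast_2d(np.float64(uv));R=cv2.Rodrigues(np.array(d["rvec"]))[0];c=-R.T@np.array(d["tvec"])
    p=(uv-[d["cx"],d["cy"]])/[d["fx"],d["fy"]]
    if d.get("fish"): 
        th=np.linalg.norm(p,axis=1,keepdims=True);p=p/np.maximum(th,1e-9);v=np.hstack([p*np.sin(th),np.cos(th)])
    else: v=np.hstack([p,np.ones((len(p),1))])
    return c,v@R
def plane(d,uv,z):
    c,v=ray(d,uv);return c+v*((z-c[2])/v[:,2])[:,None]
def snap(n,f=None):
    d=dict(snapshot(n));d["fish"]=n=="wrist"
    if f: cv2.imwrite(f"pics/{f}.png",d["frame"][:,:,::-1])
    return d
E
python3 - <<'E'
from h import *
d=dict(np.load("top0.npz"));hsv=cv2.cvtColor(d["frame"],cv2.COLOR_RGB2HSV);print(d["frame"].shape)
def m(lo,hi,box):
    k=cv2.inRange(hsv,np.array(lo),np.array(hi));o=k*0;x0,y0,x1,y1=box;o[y0:y1,x0:x1]=k[y0:y1,x0:x1];return o
def pts(k): return np.argwhere(k>0)[:,::-1].astype(np.float32)
def rect(k,z,name):
    p=plane(d,pts(k),z)[:,:2].astype(np.float32);r=cv2.minAreaRect(p);print(name,len(p),np.round(r[0],4),np.round(r[1],4),round(r[2],2));return r
rect(m((20,150,150),(32,255,255),(235,120,290,170)),.243,"shield")
rect(m((10,60,90),(22,200,255),(212,165,332,240)),.01,"rack")
rect(m((105,120,40),(125,255,255),(215,100,285,150)),.018,"vicebase")
k=m((0,170,120),(14,255,255),(240,140,275,235));rect(k,.083,"orange a")
g=m((55,90,20),(90,255,255),(205,160,340,240));n,_,st,ce=cv2.connectedComponentsWithStats(g)
for i in range(1,n):
    if st[i,4]>2: print("green",ce[i].round(1),st[i,4],plane(d,ce[i],.064)[0].round(4))
for r in (165,175,195,215,222,224,226,228): print(r,[tuple(int(v) for v in x) for x in d["frame"][r,238:270]][::1] if r in(175,215) else '')
for r in range(220,232): print(r,d["frame"][r,251].tolist(),end=' ')
E
```

```text
(420, 560, 3)
shield 222 [0.622  0.0571] [0.0948 0.0996] 89.31
rack 2728 [0.5234 0.0274] [0.2015 0.326 ] 4.57
vicebase 856 [0.7342 0.1145] [0.1291 0.111 ] 89.31
orange a 132 [0.5165 0.0641] [0.1763 0.0076] 2.07
green [273.6 185.5] 11 [0.5465 0.0216 0.064 ]
green [217.5 190.5] 10 [0.5337 0.1865 0.064 ]
green [276.8 219.1] 12 [0.4472 0.0135 0.064 ]
green [220.3 224.1] 10 [0.4345 0.1779 0.064 ]
165 
175 [(141, 140, 129), (142, 141, 131), (142, 139, 130), (142, 142, 133), (155, 153, 146), (168, 165, 164), (138, 136, 142), (134, 131, 138), (151, 147, 156), (192, 189, 197), (213, 211, 219), (214, 211, 220), (209, 208, 216), (210, 209, 216), (212, 210, 216), (212, 210, 216), (210, 211, 217), (208, 208, 219), (189, 171, 179), (182, 75, 28), (183, 72, 6), (186, 124, 106), (198, 201, 202), (208, 210, 200), (189, 189, 179), (189, 188, 175), (190, 186, 174), (186, 186, 174), (189, 188, 176), (191, 188, 177), (192, 190, 179), (192, 191, 179)]
195 
215 [(150, 124, 83), (150, 124, 83), (151, 124, 83), (149, 123, 81), (148, 122, 81), (150, 124, 82), (150, 124, 85), (145, 129, 112), (135, 133, 140), (135, 132, 140), (140, 136, 142), (173, 168, 176), (209, 204, 214), (207, 201, 211), (206, 200, 210), (205, 200, 210), (206, 201, 211), (206, 201, 209), (205, 205, 212), (203, 204, 212), (190, 182, 188), (176, 113, 82), (182, 72, 6), (183, 91, 42), (181, 139, 102), (189, 167, 128), (192, 163, 110), (192, 160, 108), (191, 159, 107), (193, 162, 108), (191, 160, 106), (193, 162, 107)]
222 
224 
226 
228 
220 [210, 207, 214] 221 [211, 208, 217] 222 [211, 209, 216] 223 [209, 207, 215] 224 [214, 210, 218] 225 [217, 214, 222] 226 [168, 168, 178] 227 [84, 80, 82] 228 [188, 156, 105] 229 [209, 173, 117] 230 [208, 174, 118] 231 [153, 132, 96]
```

Run:
```python
from h import *
d=dict(np.load("top0.npz"));g=d["frame"].astype(float)
P1=[];P2=[]
for r in range(178,222,2):
    row=g[r,240:262].mean(1)
    # top-left edge: strongest positive step
    gr=np.gradient(row);i=np.argmax(gr[3:14])+3;w=gr[i-1:i+2];P1.append([240+i+(w[2]-w[0])/(2*(2*w[1]-w[0]-w[2])+1e-9),r])
    hit=np.argwhere(np.abs(g[r,240:262,0]-g[r,240:262,2]-15)<0) 
P1=np.array(P1);W=plane(d,P1,.094);c=np.polyfit(W[:,0],W[:,1],1);res=W[:,1]-np.polyval(c,W[:,0])
k=np.abs(res)<.002;c=np.polyfit(W[k,0],W[k,1],1);print("edge yaw",np.degrees(np.arctan(c[0])),k.sum(),np.abs(res[k]).mean())
t=plane(d,[[252,226.1]],.094)[0];th=np.arctan(c[0]);print("tail",t)
e=np.array([t[0],np.polyval(c,t[0])]);ux=np.array([np.cos(th),np.sin(th)]);uy=np.array([-ux[1],ux[0]])
mid=e-uy*.0127+ux*.1;print("mid",mid)
o=np.array([.4969,.0176]);a=np.radians(4.55);X=np.array([np.cos(a),np.sin(a)]);Y=np.array([-X[1],X[0]]);print("in rack",(mid-o)@X,(mid-o)@Y)
print("left sil", plane(d,[[244.7,215]],.072)[0]-0, np.polyval(c,plane(d,[[244.7,215]],.072)[0][0]))
```

```text
edge yaw 3.134145608723102 21 0.0005142208142139519
tail [0.42453713 0.08415982 0.094     ]
mid [0.52508191 0.08390571]
in rack 0.033353062790814514 0.06386109782747051
left sil [0.4593461 0.106352  0.072    ] 0.09302531365657793
```

jog_arm(motion=[{"twist": [0, 0, 0], "delta_pos": [2.5, -2.65, -0.5], "gripper": 1}, {"twist": [0, 0, 0], "delta_pos": [2.5, -2.65, -0.5], "gripper": 1}, {"twist": [0, 0, 0], "delta_pos": [2.5, -2.65, -0.5], "gripper": 1}, {"twist": [0, 0, 0], "delta_pos": [2.5, -2.65, -0.5], "gripper": 1}, {"twist": [0, 0, 0], "delta_pos": [2.5, -2.65, -0.5], "gripper": 1}, {"twist": [0, 0, 0], "delta_pos": [2.5, -2.65, -0.5], "gripper": 1}, {"twist": [0, 0, 0], "delta_pos": [2.5, -2.65, -0.5], "gripper": 1}, {"twist": [0, 0, 0], "delta_pos": [2.5, -2.65, -0.5], "gripper": 1}, {"twist": [0, 0, 0], "delta_pos": [2.5, -2.65, -0.5], "gripper": 1}, {"twist": [0, 0, 0], "delta_pos": [2.5, -2.65, -0.5], "gripper": 1}, {"twist": [0, 0, 0], "delta_pos": [2.5, -2.65, -0.5], "gripper": 1}, {"twist": [0, 0, 0], "delta_pos": [2.5, -2.65, -0.5], "gripper": 1}, {"twist": [0, 0, 0], "delta_pos": [2.5, -2.65, -0.5], "gripper": 1}, {"twist": [0, 0, 0], "delta_pos": [2.5, -2.65, -0.5], "gripper": 1}, {"twist": [0, 0, 0], "delta_pos": [2.5, -2.65, -0.5], "gripper": 1}, {"twist": [0, 0, 0], "delta_pos": [2.5, -2.65, -0.5], "gripper": 1}, {"twist": [0, 0, 0], "delta_pos": [2.5, -2.65, -0.5], "gripper": 1}, {"twist": [0, 0, 0], "delta_pos": [2.5, -2.65, -0.5], "gripper": 1}])

```text
clock: 1.6
eef_pos: [0.4678, 0.0401, 0.3016]
tool_rot: [-0.005, 0.993, 0.119, -0.003]
force: [0.8, -0.6, -0.3]
finger_gap: 0.0912
```

```bash
cat >> h.py <<'E'
def plan(pos,lean,tilt,yaw,n,grasp=None):
    """target: tool leaned left by `lean` about mandrel axis, body tilted back by `tilt`, yaw (deg). grasp: pos is grasp point"""
    R1=rot(lean,tilt,yaw);s=sense();q=s["tool_rot"];R0=Ro.from_quat([q[1],q[2],q[3],q[0]]).as_matrix()
    p=np.array(pos,float)
    if grasp: p=p+R1[:,2]*pinch_z
    dp=p-s["eef_pos"];rv=Ro.from_matrix(R0.T@R1).as_rotvec(degrees=True)
    print("dpos",dp.round(4),"dist",np.linalg.norm(dp).round(4),"rot",np.linalg.norm(rv).round(2),"joints",np.round(s["joints"],2).tolist(),"gap",round(float(s["finger_gap"]),4),"F",np.round(s["force"],1))
    for k in range(n):
        R=R0@Ro.from_rotvec(rv*k/n,degrees=True).as_matrix();print(k,"tw",(rv/n).round(2).tolist(),"d",(R.T@dp/n*100).round(2).tolist())
def rot(lean,tilt,yaw):
    # tool x fwd, y right, z down; tilt: body leans back (z fwd); lean: body to the left
    B=np.array([[1,0,0],[0,-1,0],[0,0,-1.]])
    return Ro.from_euler('z',yaw,degrees=True).as_matrix()@Ro.from_euler('x',-lean,degrees=True).as_matrix()@Ro.from_euler('y',-tilt,degrees=True).as_matrix()@B
E
python3 - <<'E'
from h import *
d=snap("wrist","wrist1");np.savez("wrist1.npz",**d);print(d["fx"],d["cx"],d["cy"])
print(rot(30,0,0).round(2),rot(0,30,0).round(2))
plan([.525,.084,.20],-30,0,3,8,1)
E
```

```text
325.19226210127806 278.14385616604176 204.7785960204514
[[ 1.    0.    0.  ]
 [ 0.   -0.87 -0.5 ]
 [ 0.    0.5  -0.87]] [[ 0.87  0.    0.5 ]
 [ 0.   -1.    0.  ]
 [ 0.5   0.   -0.87]]
dpos [ 0.0528  0.0477 -0.1184] dist 0.1382 rot 31.08 joints [0.06, 0.11, 1.62, 0.02, 1.41, 1.39] gap 0.0917 F [4.5 3.7 0.3]
0 tw [3.63, 0.36, 1.34] d [0.78, -0.4, 1.49]
1 tw [3.63, 0.36, 1.34] d [0.77, -0.32, 1.52]
2 tw [3.63, 0.36, 1.34] d [0.75, -0.24, 1.54]
3 tw [3.63, 0.36, 1.34] d [0.73, -0.16, 1.55]
4 tw [3.63, 0.36, 1.34] d [0.72, -0.08, 1.57]
5 tw [3.63, 0.36, 1.34] d [0.71, 0.0, 1.57]
6 tw [3.63, 0.36, 1.34] d [0.7, 0.09, 1.58]
7 tw [3.63, 0.36, 1.34] d [0.7, 0.17, 1.57]
```

View pics/wrist1.png

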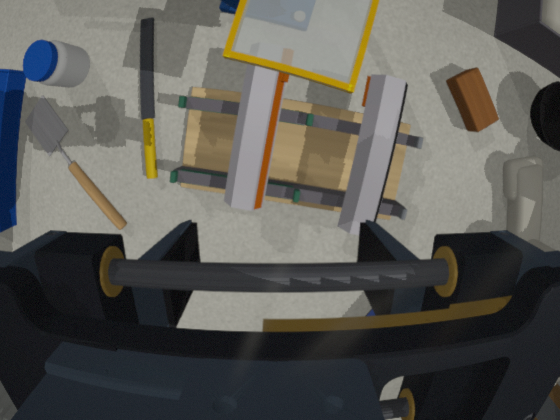

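Run:
```python
from h import *
d=dict(np.load("wrist1.npz"));d["fish"]=True
print("shield corners",plane(d,[[225,55],[353,89]],.243).round(4))
print("tail corners top",plane(d,[[231,205],[257,209]],.094).round(4), "key-end top",plane(d,[[250,66],[278,67]],.094).round(4))
print("green stops",plane(d,[[297,196],[310,120],[174,177],[183,101]],.064).round(4))
t=dict(np.load("top0.npz"))
print("top: shield corners",plane(t,[[241.5,164.5],[277.5,163.5],[278,127],[242.5,127.5]],.243).round(4))
```

```text
shield corners [[0.5756 0.1042 0.243 ]
 [0.5734 0.0111 0.243 ]]
tail corners top [[0.4268 0.0898 0.094 ]
 [0.4295 0.0579 0.094 ]] key-end top [[0.593  0.1047 0.094 ]
 [0.599  0.0731 0.094 ]]
green stops [[0.4501 0.0119 0.064 ]
 [0.5483 0.0201 0.064 ]
 [0.4369 0.1753 0.064 ]
 [0.5369 0.1829 0.064 ]]
top: shield corners [[0.5714 0.103  0.243 ]
 [0.5729 0.009  0.243 ]
 [0.6712 0.0066 0.243 ]
 [0.671  0.1002 0.243 ]]
```

Run:
```python
from h import *
R=rot(-30,0,3.5);g=np.array([.512,.0835,.072]);plan(g-.1*R[:,2],-30,0,3.5,6,1)
```

```text
dpos [ 0.0428 -0.0027 -0.1598] dist 0.1655 rot 30.91 joints [0.06, 0.11, 1.62, 0.02, 1.41, 1.39] gap 0.0917 F [4.5 3.7 0.3]
0 tw [4.84, 0.46, 1.7] d [0.68, 0.26, 2.66]
1 tw [4.84, 0.46, 1.7] d [0.67, 0.46, 2.64]
2 tw [4.84, 0.46, 1.7] d [0.66, 0.66, 2.59]
3 tw [4.84, 0.46, 1.7] d [0.67, 0.86, 2.54]
4 tw [4.84, 0.46, 1.7] d [0.67, 1.05, 2.46]
5 tw [4.84, 0.46, 1.7] d [0.69, 1.23, 2.37]
```

jog_arm(motion=[{"twist": [4.85, 0.45, 1.7], "delta_pos": [0.7, 0.25, 2.65], "gripper": 1}, {"twist": [4.85, 0.45, 1.7], "delta_pos": [0.7, 0.45, 2.65], "gripper": 1}, {"twist": [4.85, 0.45, 1.7], "delta_pos": [0.7, 0.65, 2.6], "gripper": 1}, {"twist": [4.85, 0.45, 1.7], "delta_pos": [0.7, 0.85, 2.55], "gripper": 1}, {"twist": [4.85, 0.45, 1.7], "delta_pos": [0.7, 1.05, 2.45], "gripper": 1}, {"twist": [4.85, 0.45, 1.7], "delta_pos": [0.7, 1.25, 2.35], "gripper": 1}, {"twist": [0, 0, 0], "delta_pos": [0, 0, 0], "gripper": 1}])

```text
clock: 2.23
eef_pos: [0.5229, 0.0514, 0.139]
tool_rot: [-0.27, 0.962, 0.033, -0.004]
force: [-1.0, -0.3, 0.0]
finger_gap: 0.091
```

Run:
```python
from h import *
snap("wrist","wrist2")
R=rot(-30,0,3.5);g=np.array([.512,.0835,.072]);plan(g-.1*R[:,2],-30,0,3.5,1,1);plan(g,-30,0,3.5,4,1)
```

```text
dpos [-0.009  -0.0093  0.0003] dist 0.0129 rot 1.53 joints [-0.25, 0.38, 1.81, 0.57, 1.19, 0.98] gap 0.0912 F [ 0.2 -0.1  0.6]
0 tw [-1.28, -0.5, 0.67] d [-0.96, 0.71, -0.49]
dpos [-0.012   0.0407 -0.0863] dist 0.0961 rot 1.53 joints [-0.25, 0.38, 1.81, 0.57, 1.19, 0.98] gap 0.0912 F [ 0.2 -0.1  0.6]
0 tw [-0.32, -0.12, 0.17] d [-0.26, 0.23, 2.38]
1 tw [-0.32, -0.12, 0.17] d [-0.26, 0.22, 2.38]
2 tw [-0.32, -0.12, 0.17] d [-0.25, 0.21, 2.38]
3 tw [-0.32, -0.12, 0.17] d [-0.24, 0.2, 2.38]
```

View pics/wrist2.png

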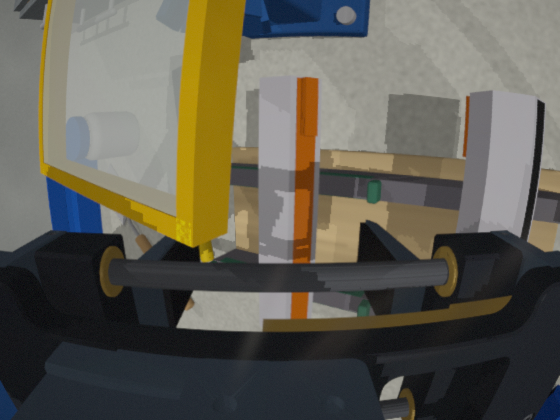

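The wrist view shows the mandrel (x 260–320) between the open fingers (190 and 370), orange stripe and key at 307,110, shield to its left. The approach is clear.

jog_arm(motion=[{"twist": [-0.6, -0.25, 0.35], "delta_pos": [-0.6, 0.45, 0], "gripper": 1}, {"twist": [-0.6, -0.25, 0.35], "delta_pos": [-0.4, 0.3, 1.5], "gripper": 1}, {"twist": [0, 0, 0], "delta_pos": [0, 0, 2], "gripper": 1}, {"twist": [0, 0, 0], "delta_pos": [0, 0, 2], "gripper": 1}, {"twist": [0, 0, 0], "delta_pos": [0, 0, 2], "gripper": 1}, {"twist": [0, 0, 0], "delta_pos": [0, 0, 1.2], "gripper": 1}, {"twist": [0, 0, 0], "delta_pos": [0, 0, 0], "gripper": 1}])

```text
clock: 2.87
eef_pos: [0.5143, 0.0903, 0.0737]
tool_rot: [-0.252, 0.967, 0.037, 0.003]
force: [-0.4, -0.0, 0.2]
finger_gap: 0.0911
```

Run:
```python
from h import *
d=snap("wrist");R=cv2.Rodrigues(np.array(d["rvec"]))[0];c=-R.T@np.array(d["tvec"]);s=sense();q=s["tool_rot"]
print("cam in tool",(Ro.from_quat([q[1],q[2],q[3],q[0]]).as_matrix().T@(c-s["eef_pos"])).round(3))
plan([.512,.0835,.072],-30,0,3.5,1,1)
```

```text
cam in tool [ 0.07   0.001 -0.17 ]
dpos [-0.0036  0.0028 -0.0191] dist 0.0196 rot 1.78 joints [-0.16, 0.43, 1.92, 0.61, 0.99, 0.94] gap 0.0911 F [-0.8  0.1  0.2]
0 tw [0.87, -1.01, 1.18] d [-0.39, 0.66, 1.81]
```

jog_arm(motion=[{"twist": [0.5, -0.5, 0.6], "delta_pos": [-0.2, 0.35, 1.0], "gripper": 1}, {"twist": [0.4, -0.5, 0.6], "delta_pos": [-0.2, 0.3, 0.9], "gripper": 1}, {"twist": [0, 0, 0], "delta_pos": [0, 0, 0], "gripper": 1}])

```text
clock: 3.17
eef_pos: [0.5133, 0.0938, 0.0586]
tool_rot: [-0.258, 0.966, 0.031, -0.004]
force: [0.0, -0.5, -0.3]
finger_gap: 0.0913
```

Run:
```python
from h import *
plan([.512,.0835,.072],-30,0,3.5,1,1)
```

```text
dpos [-0.0018 -0.0009 -0.0029] dist 0.0036 rot 0.5 joints [-0.16, 0.46, 1.94, 0.63, 0.97, 0.92] gap 0.0913 F [ 0.  -0.5 -0.3]
0 tw [0.1, -0.37, 0.32] d [-0.19, 0.21, 0.21]
```

Close enough; I close the gripper at moderate force.

jog_arm(motion=[{"twist": [0, 0, 0], "delta_pos": [-0.1, 0.1, 0.2], "gripper": 0}, {"twist": [0, 0, 0], "delta_pos": [0, 0, 0], "gripper": 0}, {"twist": [0, 0, 0], "delta_pos": [0, 0, 0], "gripper": 0}, {"twist": [0, 0, 0], "delta_pos": [0, 0, 0], "gripper": 0}, {"twist": [0, 0, 0], "delta_pos": [0, 0, 0], "gripper": 0}, {"twist": [0, 0, 0], "delta_pos": [0, 0, 0], "gripper": 0}, {"twist": [0, 0, 0], "delta_pos": [0, 0, 0], "gripper": 0}, {"twist": [0, 0, 0], "delta_pos": [0, 0, 0], "gripper": 0}], force=35)

```text
clock: 3.83
eef_pos: [0.5135, 0.0923, 0.057]
tool_rot: [-0.258, 0.966, 0.031, -0.003]
force: [0.2, 0.5, -1.1]
finger_gap: 0.044
```

Run:
```python
from h import *
plan([.472,.081,.125],-30,0,4.5,3,1)
```

```text
dpos [-0.0422 -0.002   0.0518] dist 0.0668 rot 1.19 joints [-0.16, 0.46, 1.94, 0.63, 0.97, 0.92] gap 0.044 F [ 0.2  0.5 -1.1]
0 tw [0.05, -0.34, -0.2] d [-1.39, -0.88, -1.5]
1 tw [0.05, -0.34, -0.2] d [-1.4, -0.89, -1.49]
2 tw [0.05, -0.34, -0.2] d [-1.4, -0.9, -1.48]
```

jog_arm(motion=[{"twist": [0, 0, 0], "delta_pos": [0, -0.5, -0.85], "gripper": 0}, {"twist": [0, 0, 0], "delta_pos": [0, -0.5, -0.85], "gripper": 0}, {"twist": [0, 0, 0], "delta_pos": [0, -0.5, -0.85], "gripper": 0}, {"twist": [0, -0.2, 0], "delta_pos": [-0.7, -0.5, -0.85], "gripper": 0}, {"twist": [0, -0.2, 0], "delta_pos": [-1, -0.5, -0.85], "gripper": 0}, {"twist": [0, -0.2, 0], "delta_pos": [-1, -0.5, -0.7], "gripper": 0}, {"twist": [0, 0, 0], "delta_pos": [-1, 0, 0], "gripper": 0}, {"twist": [0, 0, 0], "delta_pos": [-0.6, 0, 0], "gripper": 0}, {"twist": [0, 0, 0], "delta_pos": [0, 0, 0], "gripper": 0}])

```text
clock: 4.58
eef_pos: [0.464, 0.0901, 0.12]
tool_rot: [-0.255, 0.966, 0.033, -0.01]
force: [-0.3, 0.8, -4.7]
finger_gap: 0.0441
```

Run:
```python
from h import *
plan([.472,.083,.125],30,0,4.5,11,1)
```

```text
dpos [ 0.0088 -0.0165 -0.0113] dist 0.0218 rot 59.62 joints [-0.18, 0.31, 1.97, 0.57, 1.08, 0.99] gap 0.0441 F [-0.3  0.8 -4.7]
0 tw [-5.42, 0.01, -0.05] d [0.07, 0.19, 0.01]
1 tw [-5.42, 0.01, -0.05] d [0.07, 0.18, 0.03]
2 tw [-5.42, 0.01, -0.05] d [0.07, 0.18, 0.05]
3 tw [-5.42, 0.01, -0.05] d [0.07, 0.17, 0.06]
4 tw [-5.42, 0.01, -0.05] d [0.07, 0.17, 0.08]
5 tw [-5.42, 0.01, -0.05] d [0.07, 0.16, 0.1]
6 tw [-5.42, 0.01, -0.05] d [0.07, 0.15, 0.11]
7 tw [-5.42, 0.01, -0.05] d [0.07, 0.14, 0.12]
8 tw [-5.42, 0.01, -0.05] d [0.07, 0.13, 0.14]
9 tw [-5.42, 0.01, -0.05] d [0.07, 0.11, 0.15]
10 tw [-5.42, 0.01, -0.05] d [0.07, 0.1, 0.16]
```

jog_arm(motion=[{"twist": [-5.4, 0, 0], "delta_pos": [0.07, 0.2, 0], "gripper": 0}, {"twist": [-5.4, 0, 0], "delta_pos": [0.07, 0.2, 0.05], "gripper": 0}, {"twist": [-5.4, 0, 0], "delta_pos": [0.07, 0.2, 0.05], "gripper": 0}, {"twist": [-5.4, 0, 0], "delta_pos": [0.07, 0.15, 0.05], "gripper": 0}, {"twist": [-5.4, 0, 0], "delta_pos": [0.07, 0.15, 0.1], "gripper": 0}, {"twist": [-5.4, 0, 0], "delta_pos": [0.07, 0.15, 0.1], "gripper": 0}, {"twist": [-5.4, 0, 0], "delta_pos": [0.07, 0.15, 0.1], "gripper": 0}, {"twist": [-5.4, 0, 0], "delta_pos": [0.07, 0.15, 0.1], "gripper": 0}, {"twist": [-5.4, 0, 0], "delta_pos": [0.07, 0.15, 0.15], "gripper": 0}, {"twist": [-5.4, 0, 0], "delta_pos": [0.07, 0.1, 0.15], "gripper": 0}, {"twist": [-5.4, 0, 0], "delta_pos": [0.07, 0.1, 0.15], "gripper": 0}, {"twist": [0, 0, 0], "delta_pos": [0, 0, 0], "gripper": 0}])

```text
clock: 5.58
eef_pos: [0.4682, 0.0742, 0.1051]
tool_rot: [0.274, 0.961, 0.026, 0.004]
force: [-0.3, 0.8, -5.3]
finger_gap: 0.0436
```

Run:
```python
from h import *
plan([.472,.083,.076],30,0,4.5,4,1)
```

```text
dpos [ 0.0046 -0.0006 -0.0454] dist 0.0456 rot 2.37 joints [0.48, 0.4, 1.9, -0.55, 1.16, 2.3] gap 0.0436 F [-0.3  0.8 -5.3]
0 tw [0.44, 0.27, -0.29] d [0.12, -0.58, 0.98]
1 tw [0.44, 0.27, -0.29] d [0.12, -0.57, 0.98]
2 tw [0.44, 0.27, -0.29] d [0.12, -0.56, 0.99]
3 tw [0.44, 0.27, -0.29] d [0.11, -0.56, 0.99]
```

jog_arm(motion=[{"twist": [0.45, 0.25, -0.3], "delta_pos": [0.15, -0.6, 1.0], "gripper": 0}, {"twist": [0.45, 0.25, -0.3], "delta_pos": [0.15, -0.6, 1.0], "gripper": 0}, {"twist": [0.45, 0.25, -0.3], "delta_pos": [0.1, -0.55, 1.0], "gripper": 0}, {"twist": [0.45, 0.25, -0.3], "delta_pos": [0.1, -0.5, 0.9], "gripper": 0}, {"twist": [0, 0, 0], "delta_pos": [0, 0, 0], "gripper": 0}])

```text
clock: 6.0
eef_pos: [0.4724, 0.0775, 0.0567]
tool_rot: [0.249, 0.968, 0.038, 0.008]
force: [0.5, -1.0, -3.1]
finger_gap: 0.0439
```

Run:
```python
from h import *
plan([.472,.083,.072],30,0,4.5,1,1)
snap("scene","scene2")
i=cv2.imread("pics/scene2.png")[150:310,230:440];cv2.imwrite("pics/scene2c.png",cv2.resize(i,None,fx=3.5,fy=3.5,interpolation=cv2.INTER_CUBIC))
```

```text
dpos [ 0.0003 -0.0039 -0.001 ] dist 0.004 rot 1.13 joints [0.46, 0.45, 1.95, -0.55, 1.02, 2.31] gap 0.0439 F [ 0.5 -1.  -3.1]
0 tw [-1.11, 0.21, 0.05] d [0.0, 0.29, 0.28]
```

View pics/scene2c.png

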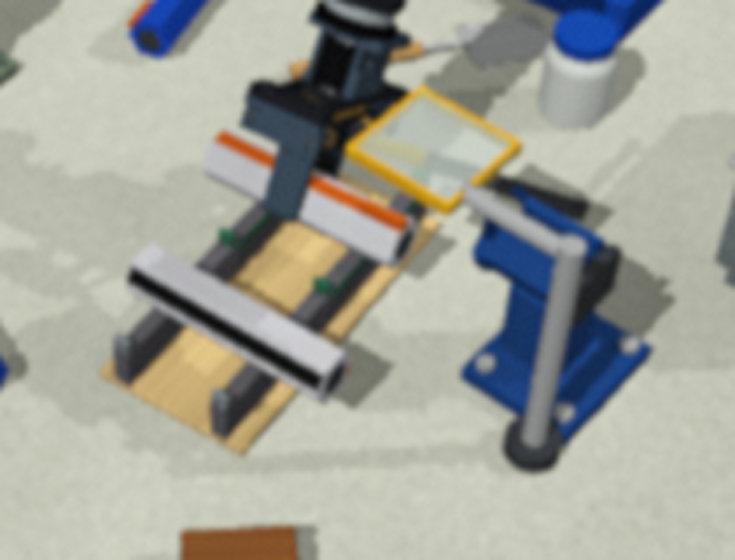

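The orange face is on top (crop: stripe from 220,140 to 400,220) and the force shows the mandrel partly resting on the rails. I set it down fully and let go.

jog_arm(motion=[{"twist": [-1.1, 0.2, 0], "delta_pos": [0, -0.05, 0.1], "gripper": 0}, {"twist": [0, 0, 0], "delta_pos": [0, -0.05, 0.1], "gripper": 0}, {"twist": [0, 0, 0], "delta_pos": [0, 0, 0], "gripper": 0.3}, {"twist": [0, 0, 0], "delta_pos": [0, 0, 0], "gripper": 0.7}, {"twist": [0, 0, 0], "delta_pos": [0, 0, 0], "gripper": 1}, {"twist": [0, 0, 0], "delta_pos": [0, 0, 0], "gripper": 1}, {"twist": [0, 0, 0], "delta_pos": [0, 0, 0], "gripper": 1}, {"twist": [0, 0, 0], "delta_pos": [0, 0, -1.5], "gripper": 1}, {"twist": [0, 0, 0], "delta_pos": [0, 0, -2], "gripper": 1}, {"twist": [0, 0, 0], "delta_pos": [0, 0, -2.5], "gripper": 1}, {"twist": [0, 0, 0], "delta_pos": [0, 0, -2.5], "gripper": 1}, {"twist": [0, 0, 0], "delta_pos": [0, 0, -2], "gripper": 1}, {"twist": [0, 0, 0], "delta_pos": [-2, 0, 0], "gripper": 1}, {"twist": [0, 0, 0], "delta_pos": [-2, 0, 0], "gripper": 1}, {"twist": [0, 0, 0], "delta_pos": [-2, 0, 0], "gripper": 1}, {"twist": [0, 0, 0], "delta_pos": [-2, 0, 0], "gripper": 1}, {"twist": [0, 0, 0], "delta_pos": [0, 0, 0], "gripper": 1}])

```text
clock: 7.47
eef_pos: [0.387, 0.1252, 0.1544]
tool_rot: [0.257, 0.966, 0.034, 0.011]
force: [-0.1, -0.9, -0.6]
finger_gap: 0.0916
```

Run:
```python
from h import *
w=snap("wrist","wrist3");d=snap("top","top3");np.savez("top3.npz",**d);np.savez("wrist3.npz",**w)
a=cv2.resize(cv2.imread("pics/top3.png")[85:245,200:340],None,fx=2.5,fy=2.5,interpolation=cv2.INTER_CUBIC)
b=cv2.resize(cv2.imread("pics/wrist3.png"),(440,330));c=np.zeros((400,790,3),np.uint8);c[:400,:350]=a;c[:330,350:]=b;cv2.imwrite("pics/c3.png",c)
plan([.42,.08,.16],30,35,4.5,1,1)
```

```text
dpos [ 0.0411 -0.053  -0.008 ] dist 0.0675 rot 34.77 joints [0.64, 0.26, 1.94, -0.46, 1.26, 2.35] gap 0.0914 F [ 0.8 -0.9  0.1]
0 tw [-0.06, 34.76, -0.6] d [3.71, 4.44, 3.49]
```

View pics/c3.png

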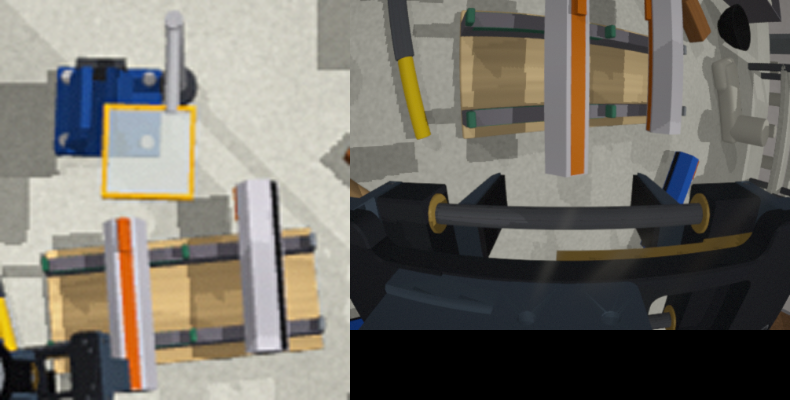

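Top view and wrist view both show the mandrel resting on the green rails with orange on top, free of the gripper. Its tail overhangs towards the robot at crop 141,388. Next I measure it and the vice accurately.

Run:
```python
from h import *
def fit(d,z,name,box):
    hsv=cv2.cvtColor(d["frame"],cv2.COLOR_RGB2HSV);k=cv2.inRange(hsv,np.array((0,150,100)),np.array((16,255,255)));x0,y0,x1,y1=box;o=k*0;o[y0:y1,x0:x1]=k[y0:y1,x0:x1]
    n,l,st,ce=cv2.connectedComponentsWithStats(o);i=1+np.argmax(st[1:,4]);p=np.argwhere(l==i)[:,::-1].astype(float)
    r=plane(d,p,z)[:,:2];v=cv2.fitLine(r[r[:,0]<.5].astype(np.float32),cv2.DIST_HUBER,0,.01,.01).ravel();v=v*np.sign(v[0]);v[2:]=v[2:]*np.sign(v[0]) if 0 else v[2:]
    s=(r-v[2:])@v[:2];print(name,len(p),"yaw",np.degrees(np.arctan2(v[1],v[0])).round(2),"tail",(v[2:]+v[:2]*s.min()).round(4),"front",(v[2:]+v[:2]*s.max()).round(4))
d=dict(np.load("top3.npz"));fit(d,.094,"top",(235,160,270,245))
w=dict(np.load("wrist3.npz"));w["fish"]=True;fit(w,.094,"wrist",(470-200,0,320,250))
# bolts on vice (top view): bright blobs on blue base
hsv=cv2.cvtColor(d["frame"],cv2.COLOR_RGB2HSV)[100:160,215:290];g=cv2.inRange(hsv,np.array((0,0,140)),np.array((180,70,255)))
n,l,st,ce=cv2.connectedComponentsWithStats(g)
for i in range(1,n):
    if 3<st[i,4]<40: print("bolt",(ce[i]+[215,100]).round(1),st[i,4],plane(d,ce[i]+[215,100],.02)[0].round(4))
# sleeve / blue edges at several rows
f=d["frame"].astype(int)
for r in (112,118,122): print(r,[(int(a),int(c)) for a,c in zip(f[r,222:272,0],f[r,222:272,2])])
```

```text
top 306 yaw 4.49 tail [0.3845 0.0792] front [0.5818 0.0947]
wrist 3760 yaw 3.61 tail [0.3846 0.0795] front [0.561  0.0907]
bolt [226.3 114.3] 12 [0.779  0.1656 0.02  ]
bolt [259.2 114.4] 5 [0.7775 0.0643 0.02  ]
112 [(172, 166), (81, 140), (43, 145), (46, 143), (57, 144), (67, 147), (82, 158), (69, 140), (41, 82), (31, 66), (30, 100), (31, 134), (34, 145), (33, 142), (35, 129), (38, 67), (36, 39), (31, 33), (31, 35), (33, 35), (30, 57), (28, 95), (23, 93), (23, 87), (32, 79), (36, 64), (43, 62), (37, 41), (76, 84), (125, 149), (125, 161), (125, 159), (120, 155), (120, 154), (123, 160), (122, 163), (127, 159), (140, 164), (148, 171), (147, 168), (146, 168), (160, 173), (193, 189), (202, 186), (139, 137), (149, 152), (177, 178), (189, 191), (188, 191), (154, 158)]
118 [(85, 100), (22, 97), (18, 97), (42, 99), (67, 98), (61, 94), (18, 90), (17, 92), (19, 91), (19, 90), (22, 106), (31, 141), (34, 151), (32, 150), (31, 137), (17, 82), (21, 85), (19, 85), (22, 82), (21, 84), (21, 91), (22, 100), (22, 99), (22, 94), (19, 97), (29, 129), (28, 131), (26, 126), (26, 126), (27, 126), (23, 121), (26, 108), (16, 90), (15, 90), (26, 91), (57, 96), (100, 108), (121, 119), (108, 109), (84, 99), (31, 81), (21, 68), (40, 42), (60, 64), (117, 118), (158, 163), (181, 184), (190, 192), (184, 186), (148, 149)]
122 [(79, 98), (23, 100), (19, 100), (20, 99), (23, 102), (22, 98), (18, 90), (21, 92), (20, 91), (21, 91), (22, 110), (31, 148), (33, 150), (30, 145), (24, 122), (22, 86), (15, 82), (21, 86), (18, 85), (21, 87), (19, 92), (22, 100), (23, 100), (20, 91), (19, 95), (28, 129), (29, 129), (27, 126), (26, 127), (25, 127), (28, 129), (30, 131), (29, 131), (26, 131), (28, 134), (26, 130), (29, 131), (26, 132), (29, 133), (28, 132), (27, 135), (30, 126), (45, 83), (82, 83), (136, 136), (166, 168), (181, 184), (187, 191), (181, 183), (145, 146)]
```

Run:
```python
from h import *
d=dict(np.load("top3.npz"))
print("left corner y->", plane(d,[[232.3,118]],.125)[0].round(4), "topleft corner",plane(d,[[236.4,118]],.157)[0].round(4),"keyway?",plane(d,[[241.5,118],[246.5,118]],.157).round(4))
R=rot(30,35,4);g=np.array([.4025,.0806,.072]);plan(g-.08*R[:,2],30,35,4,6,1)
```

```text
left corner y-> [0.7342 0.1378 0.125 ] topleft corner [0.724  0.1233 0.157 ] keyway? [[0.7238 0.109  0.157 ]
 [0.7236 0.0949 0.157 ]]
dpos [-0.0246 -0.023  -0.0392] dist 0.0517 rot 34.52 joints [0.64, 0.26, 1.94, -0.46, 1.26, 2.35] gap 0.0914 F [ 0.8 -0.9  0.1]
0 tw [-0.03, 5.75, -0.03] d [-0.44, -0.02, 0.74]
1 tw [-0.03, 5.75, -0.03] d [-0.51, -0.02, 0.69]
2 tw [-0.03, 5.75, -0.03] d [-0.58, -0.02, 0.64]
3 tw [-0.03, 5.75, -0.03] d [-0.64, -0.02, 0.58]
4 tw [-0.03, 5.75, -0.03] d [-0.7, -0.02, 0.51]
5 tw [-0.03, 5.75, -0.03] d [-0.74, -0.02, 0.44]
```

jog_arm(motion=[{"twist": [0, 5.75, 0], "delta_pos": [-0.45, 0, 0.75], "gripper": 1}, {"twist": [0, 5.75, 0], "delta_pos": [-0.5, 0, 0.7], "gripper": 1}, {"twist": [0, 5.75, 0], "delta_pos": [-0.6, 0, 0.65], "gripper": 1}, {"twist": [0, 5.75, 0], "delta_pos": [-0.65, 0, 0.6], "gripper": 1}, {"twist": [0, 5.75, 0], "delta_pos": [-0.7, 0, 0.5], "gripper": 1}, {"twist": [0, 5.75, 0], "delta_pos": [-0.75, 0, 0.45], "gripper": 1}, {"twist": [0, 0, 0], "delta_pos": [0, 0, 0], "gripper": 1}])

```text
clock: 8.15
eef_pos: [0.4043, 0.0742, 0.1814]
tool_rot: [0.201, 0.932, 0.143, 0.265]
force: [0.4, -0.3, -0.2]
finger_gap: 0.0912
```

Run:
```python
from h import *
R=rot(30,35,4);g=np.array([.4025,.0806,.072]);plan(g-.08*R[:,2],30,35,4,1,1);plan(g,30,35,4,4,1)
```

```text
dpos [-0.0386  0.0289 -0.066 ] dist 0.0818 rot 7.0 joints [0.63, -0.04, 2.31, -0.93, 0.78, 2.56] gap 0.0912 F [ 0.4 -0.3 -0.2]
0 tw [-5.74, 2.66, 2.99] d [-4.96, -6.13, 2.15]
dpos [ 0.0095 -0.0005 -0.1228] dist 0.1231 rot 7.0 joints [0.63, -0.04, 2.31, -0.93, 0.78, 2.56] gap 0.0912 F [ 0.4 -0.3 -0.2]
0 tw [-1.43, 0.67, 0.75] d [-1.15, -1.33, 2.53]
1 tw [-1.43, 0.67, 0.75] d [-1.2, -1.38, 2.48]
2 tw [-1.43, 0.67, 0.75] d [-1.25, -1.42, 2.43]
3 tw [-1.43, 0.67, 0.75] d [-1.29, -1.47, 2.38]
```

jog_arm(motion=[{"twist": [0, 0, -7], "delta_pos": [0, 0, -0.3], "gripper": 1}, {"twist": [0, 0, -7], "delta_pos": [0, 0, -0.3], "gripper": 1}, {"twist": [0, 0, -7], "delta_pos": [0, 0, -0.3], "gripper": 1}, {"twist": [0, 0, -7], "delta_pos": [0, 0, -0.3], "gripper": 1}, {"twist": [0, 0, -7], "delta_pos": [0, 0, 0], "gripper": 1}, {"twist": [0, 0, -7], "delta_pos": [0, 0, 0], "gripper": 1}, {"twist": [0, 0, -7], "delta_pos": [0, 0, 0], "gripper": 1}, {"twist": [0, 0, -7], "delta_pos": [0, 0, 0], "gripper": 1}, {"twist": [0, 0, -7], "delta_pos": [0, 0, 0], "gripper": 1}, {"twist": [0, 0, -7], "delta_pos": [0, 0, 0], "gripper": 1}, {"twist": [0, 0, -7], "delta_pos": [0, 0, 0], "gripper": 1}, {"twist": [0, 0, -7], "delta_pos": [0, 0, 0], "gripper": 1}, {"twist": [0, 0, -7], "delta_pos": [0, 0, 0], "gripper": 1}, {"twist": [0, 0, -7], "delta_pos": [0, 0, 0], "gripper": 1}, {"twist": [0, 0, -7], "delta_pos": [0, 0, 0], "gripper": 1}, {"twist": [0, 0, -7], "delta_pos": [0, 0, 0], "gripper": 1}, {"twist": [0, 0, -7], "delta_pos": [0, 0, 0], "gripper": 1}, {"twist": [0, 0, -7], "delta_pos": [0, 0, 0], "gripper": 1}, {"twist": [0, 0, -7], "delta_pos": [0, 0, 0], "gripper": 1}, {"twist": [0, 0, -7], "delta_pos": [0, 0, 0], "gripper": 1}])

```text
clock: 9.82
eef_pos: [0.426, 0.0974, 0.1962]
tool_rot: [0.311, 0.16, 0.93, -0.108]
force: [0.4, -0.2, 0.1]
finger_gap: 0.0915
```

```bash
sed -i 's/B=np.array(.*/B=np.array([[-1,0,0],[0,1,0],[0,0,-1.]])/' h.py
python3 - <<'E'
from h import *
R=rot(30,35,4);g=np.array([.4025,.0806,.072]);plan(g-.08*R[:,2],30,35,4,9,1)
E
```

```text
dpos [-0.0603  0.0058 -0.0808] dist 0.101 rot 34.4 joints [0.65, -0.0, 2.23, -0.88, 0.83, 0.01] gap 0.0915 F [ 0.4 -0.2  0.1]
0 tw [0.5, -0.54, -3.75] d [1.07, -0.09, 0.32]
1 tw [0.5, -0.54, -3.75] d [1.08, -0.02, 0.31]
2 tw [0.5, -0.54, -3.75] d [1.08, 0.05, 0.3]
3 tw [0.5, -0.54, -3.75] d [1.08, 0.13, 0.29]
4 tw [0.5, -0.54, -3.75] d [1.07, 0.2, 0.28]
5 tw [0.5, -0.54, -3.75] d [1.06, 0.27, 0.26]
6 tw [0.5, -0.54, -3.75] d [1.04, 0.34, 0.25]
7 tw [0.5, -0.54, -3.75] d [1.02, 0.41, 0.24]
8 tw [0.5, -0.54, -3.75] d [0.99, 0.48, 0.22]
```

jog_arm(motion=[{"twist": [0.5, -0.5, -3.8], "delta_pos": [1.1, -0.1, 0.3], "gripper": 1}, {"twist": [0.5, -0.5, -3.8], "delta_pos": [1.1, 0, 0.3], "gripper": 1}, {"twist": [0.5, -0.5, -3.8], "delta_pos": [1.1, 0.05, 0.3], "gripper": 1}, {"twist": [0.5, -0.5, -3.8], "delta_pos": [1.1, 0.15, 0.3], "gripper": 1}, {"twist": [0.5, -0.5, -3.8], "delta_pos": [1.1, 0.2, 0.3], "gripper": 1}, {"twist": [0.5, -0.5, -3.8], "delta_pos": [1.1, 0.3, 0.25], "gripper": 1}, {"twist": [0.5, -0.5, -3.8], "delta_pos": [1.05, 0.35, 0.25], "gripper": 1}, {"twist": [0.5, -0.5, -3.8], "delta_pos": [1.0, 0.4, 0.25], "gripper": 1}, {"twist": [0.5, -0.5, -3.8], "delta_pos": [1.0, 0.5, 0.2], "gripper": 1}, {"twist": [0, 0, 0], "delta_pos": [0, 0, 0], "gripper": 1}])

```text
clock: 10.65
eef_pos: [0.3778, 0.118, 0.1126]
tool_rot: [0.295, -0.121, 0.917, -0.241]
force: [0.2, -0.3, -0.4]
finger_gap: 0.091
```

Run:
```python
from h import *
R=rot(30,35,4);g=np.array([.4025,.0806,.072]);plan(g-.08*R[:,2],30,35,4,3,1)
```

```text
dpos [-0.0121 -0.0149  0.0029] dist 0.0194 rot 1.49 joints [0.9, 0.18, 2.42, -1.17, 0.86, 0.02] gap 0.091 F [ 0.2 -0.3 -0.4]
0 tw [-0.02, -0.04, 0.5] d [0.46, -0.44, -0.13]
1 tw [-0.02, -0.04, 0.5] d [0.45, -0.44, -0.13]
2 tw [-0.02, -0.04, 0.5] d [0.45, -0.45, -0.13]
```

jog_arm(motion=[{"twist": [0, 0, 0.5], "delta_pos": [0.6, -0.6, -0.2], "gripper": 1}, {"twist": [0, 0, 0.5], "delta_pos": [0.6, -0.6, -0.2], "gripper": 1}, {"twist": [0, 0, 0.5], "delta_pos": [0.3, -0.3, 0], "gripper": 1}, {"twist": [0, 0, 0], "delta_pos": [0, 0, 0], "gripper": 1}])

```text
clock: 10.98
eef_pos: [0.3666, 0.1028, 0.1166]
tool_rot: [0.299, -0.105, 0.919, -0.236]
force: [-1.1, 1.1, 0.4]
finger_gap: 0.091
```

Run:
```python
from h import *
R=rot(30,35,4);g=np.array([.4025,.0806,.072]);plan(g-.08*R[:,2],30,35,4,1,1);plan(g,30,35,4,4,1)
snap("wrist","w4");i=cv2.imread("pics/w4.png");j=snap("scene","s4");s=cv2.resize(cv2.imread("pics/s4.png")[140:300,210:420],(420,320),interpolation=cv2.INTER_CUBIC);c=np.zeros((320,800,3),np.uint8);c[:,:420]=s;c[:285,420:]=cv2.resize(i,(380,285));cv2.imwrite("pics/c4.png",c)
```

```text
dpos [-0.0008  0.0004 -0.0011] dist 0.0015 rot 0.55 joints [0.9, 0.15, 2.45, -1.17, 0.86, 0.05] gap 0.091 F [-1.1  1.1  0.4]
0 tw [-0.08, -0.14, -0.52] d [0.11, 0.09, 0.02]
dpos [ 0.0472 -0.0291 -0.0579] dist 0.0802 rot 0.55 joints [0.9, 0.15, 2.45, -1.17, 0.86, 0.05] gap 0.091 F [-1.1  1.1  0.4]
0 tw [-0.02, -0.03, -0.13] d [0.02, 0.03, 2.0]
1 tw [-0.02, -0.03, -0.13] d [0.02, 0.03, 2.0]
2 tw [-0.02, -0.03, -0.13] d [0.03, 0.02, 2.0]
3 tw [-0.02, -0.03, -0.13] d [0.03, 0.02, 2.0]
```

View pics/c4.png

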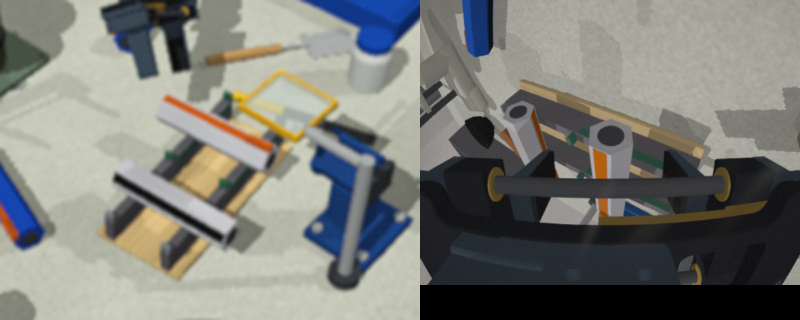

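The wrist half shows the mandrel's tail (610,140) centred between the fingers (545 and 680), and the scene half shows it lying clear on the rails with orange on top. I go in and grasp the tail.

jog_arm(motion=[{"twist": [0, 0, -0.2], "delta_pos": [0.05, 0, 1.6], "gripper": 1}, {"twist": [0, 0, -0.2], "delta_pos": [0.05, 0, 1.8], "gripper": 1}, {"twist": [0, 0, 0], "delta_pos": [0, 0, 1.8], "gripper": 1}, {"twist": [0, 0, 0], "delta_pos": [0, 0, 1.6], "gripper": 1}, {"twist": [0, 0, 0], "delta_pos": [0, 0, 1.0], "gripper": 1}, {"twist": [0, 0, 0], "delta_pos": [0, 0, 0], "gripper": 1}])

```text
clock: 11.58
eef_pos: [0.4106, 0.089, 0.082]
tool_rot: [0.288, -0.101, 0.922, -0.237]
force: [0.2, 0.2, 0.4]
finger_gap: 0.0915
```

Run:
```python
from h import *
plan([.4025,.0806,.072],30,35,4,1,1)
```

```text
dpos [ 0.0031 -0.0153 -0.0233] dist 0.0281 rot 1.65 joints [0.75, 0.26, 2.44, -1.34, 0.76, 0.13] gap 0.0915 F [0.2 0.2 0.4]
0 tw [-0.06, -1.52, -0.64] d [1.37, -0.19, 2.44]
```

Run:
```python
from h import *
R=rot(30,26,4);g=np.array([.4035,.0806,.072]);plan(g-.028*R[:,2],30,26,4,2,1)
```

```text
dpos [-0.0115 -0.0046 -0.0028] dist 0.0126 rot 7.51 joints [0.75, 0.26, 2.44, -1.34, 0.76, 0.13] gap 0.0915 F [0.2 0.2 0.4]
0 tw [-0.01, 3.74, -0.32] d [0.61, -0.1, -0.14]
1 tw [-0.01, 3.74, -0.32] d [0.62, -0.1, -0.1]
```

jog_arm(motion=[{"twist": [0, 3.8, -0.3], "delta_pos": [0.6, -0.1, -0.15], "gripper": 1}, {"twist": [0, 3.8, -0.3], "delta_pos": [0.6, -0.1, -0.1], "gripper": 1}, {"twist": [0, 0, 0], "delta_pos": [0, 0, 0], "gripper": 1}])

```text
clock: 11.83
eef_pos: [0.3991, 0.0847, 0.0798]
tool_rot: [0.223, -0.09, 0.939, -0.244]
force: [0.7, 0.2, 0.6]
finger_gap: 0.0913
```

Run:
```python
from h import *
plan([.4035,.0806,.072],30,26,4,2,1)
```

```text
dpos [ 0.0132 -0.012  -0.0224] dist 0.0286 rot 0.36 joints [0.71, 0.24, 2.37, -1.08, 0.78, -0.15] gap 0.0913 F [0.7 0.2 0.6]
0 tw [0.02, -0.18, 0.01] d [0.0, 0.0, 1.43]
1 tw [0.02, -0.18, 0.01] d [0.01, 0.0, 1.43]
```

jog_arm(motion=[{"twist": [0, 0, 0], "delta_pos": [0, 0, 1.3], "gripper": 1}, {"twist": [0, 0, 0], "delta_pos": [0, 0, 1.2], "gripper": 1}, {"twist": [0, 0, 0], "delta_pos": [0, 0, 0.6], "gripper": 1}, {"twist": [0, 0, 0], "delta_pos": [0, 0, 0], "gripper": 1}])

```text
clock: 12.17
eef_pos: [0.4158, 0.0733, 0.0571]
tool_rot: [0.229, -0.09, 0.939, -0.242]
force: [0.2, -0.2, -0.6]
finger_gap: 0.0913
```

Run:
```python
from h import *
plan([.4035,.0806,.072],30,26,4,1,1)
```

```text
dpos [-0.0034 -0.0006  0.0003] dist 0.0035 rot 0.43 joints [0.66, 0.3, 2.39, -1.22, 0.71, -0.04] gap 0.0913 F [ 0.2 -0.2 -0.6]
0 tw [0.21, 0.31, -0.22] d [0.31, -0.05, -0.16]
```

jog_arm(motion=[{"twist": [0, 0, 0], "delta_pos": [0.2, 0, 0], "gripper": 1}, {"twist": [0, 0, 0], "delta_pos": [0, 0, 0], "gripper": 0}, {"twist": [0, 0, 0], "delta_pos": [0, 0, 0], "gripper": 0}, {"twist": [0, 0, 0], "delta_pos": [0, 0, 0], "gripper": 0}, {"twist": [0, 0, 0], "delta_pos": [0, 0, 0], "gripper": 0}, {"twist": [0, 0, 0], "delta_pos": [0, 0, 0], "gripper": 0}, {"twist": [0, 0, 0], "delta_pos": [0, 0, 0], "gripper": 0}, {"twist": [0, 0, 0], "delta_pos": [0, 0, 0], "gripper": 0}, {"twist": [0, 0, 0], "delta_pos": [0, 0, 0], "gripper": 0}, {"twist": [0, 0, 0], "delta_pos": [0, 0, 0], "gripper": 0}], force=60)

```text
clock: 13.0
eef_pos: [0.4134, 0.074, 0.0579]
tool_rot: [0.232, -0.091, 0.938, -0.241]
force: [0.1, -0.2, -0.6]
finger_gap: 0.0438
```

Run:
```python
from h import *
s=sense();print(np.round(s["ft_torque"],3),s["force"])
plan([.4035,.083,.13],30,26,4,4,1)
```

```text
[0.444 0.068 0.007] [ 0.06475694 -0.24502501 -0.63545637]
dpos [-0.001   0.0011  0.0575] dist 0.0575 rot 0.75 joints [0.66, 0.3, 2.4, -1.23, 0.71, -0.03] gap 0.0438 F [ 0.1 -0.2 -0.6]
0 tw [0.07, 0.16, -0.06] d [-0.55, -0.68, -1.14]
1 tw [0.07, 0.16, -0.06] d [-0.54, -0.69, -1.14]
2 tw [0.07, 0.16, -0.06] d [-0.54, -0.69, -1.14]
3 tw [0.07, 0.16, -0.06] d [-0.53, -0.69, -1.14]
```

jog_arm(motion=[{"twist": [0, 0, 0], "delta_pos": [-0.3, -0.35, -0.6], "gripper": 0}, {"twist": [0, 0, 0], "delta_pos": [-0.35, -0.45, -0.75], "gripper": 0}, {"twist": [0, 0, 0], "delta_pos": [-0.35, -0.45, -0.75], "gripper": 0}, {"twist": [0, 0, 0], "delta_pos": [-0.35, -0.45, -0.75], "gripper": 0}, {"twist": [0, 0, 0], "delta_pos": [-0.35, -0.45, -0.75], "gripper": 0}, {"twist": [0, 0, 0], "delta_pos": [-0.35, -0.45, -0.75], "gripper": 0}, {"twist": [0, 0, 0], "delta_pos": [-0.2, -0.2, -0.4], "gripper": 0}, {"twist": [0, 0, 0], "delta_pos": [0, 0, 0], "gripper": 0}])

```text
clock: 13.67
eef_pos: [0.4056, 0.0745, 0.1126]
tool_rot: [0.222, -0.093, 0.941, -0.239]
force: [0.9, 0.0, -3.5]
finger_gap: 0.0437
```

```bash
cat >> h.py <<'E'
def stripe(d,box,z0=.147):
    """orange stripe: pixel axis line and its end pixels"""
    hsv=cv2.cvtColor(d["frame"],cv2.COLOR_RGB2HSV);k=cv2.inRange(hsv,np.array((0,150,90)),np.array((16,255,255)));x0,y0,x1,y1=box;o=k*0;o[y0:y1,x0:x1]=k[y0:y1,x0:x1]
    o=cv2.morphologyEx(o,cv2.MORPH_CLOSE,np.ones((15,15)));n,l,st,ce=cv2.connectedComponentsWithStats(o);i=1+np.argmax(st[1:,4]);p=np.argwhere((l==i)&(k>0))[:,::-1].astype(np.float32)
    v=cv2.fitLine(p,cv2.DIST_HUBER,0,.01,.01).ravel();s=(p-v[2:])@v[:2];return np.array([v[2:]+v[:2]*s.min(),v[2:]+v[:2]*s.max()]),len(p)
def tri(a,ua,b,ub):
    ca,va=ray(a,ua);cb,vb=ray(b,ub);va=va[0]/np.linalg.norm(va);vb=vb[0]/np.linalg.norm(vb)
    t=np.linalg.lstsq(np.c_[va,-vb],cb-ca,rcond=None)[0];p,q=ca+va*t[0],cb+vb*t[1];return (p+q)/2,np.linalg.norm(p-q)
E
python3 - <<'E'
from h import *
t=snap("top","top5");s=snap("scene","scene5")
et,n1=stripe(t,(225,140,275,250));es,n2=stripe(s,(260,150,375,250));print(et.round(1),n1,es.round(1),n2)
st=sense();print(np.round(st["force"],2),np.round(st["ft_torque"],3),st["eef_pos"])
a=cv2.resize(cv2.imread("pics/top5.png")[85:245,200:340],(350,400),interpolation=cv2.INTER_CUBIC);b=cv2.resize(cv2.imread("pics/scene5.png")[140:300,240:420],(450,400),interpolation=cv2.INTER_CUBIC);cv2.imwrite("pics/c5.png",np.hstack([a,b]))
E
```

```text
[[247.6 171. ]
 [251.7 231.2]] 291 [[296.  177.1]
 [329.4 194.2]] 98
[-0.35  0.13 -4.36] [0.641 0.808 0.047] [0.40525983 0.07419329 0.1119237 ]
```

View pics/c5.png

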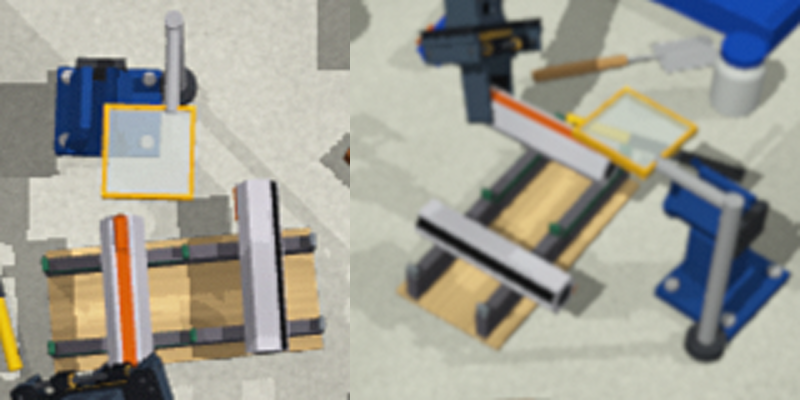

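```bash
cat >> h.py <<'E'
def line3(t,et,s,es):
    """3D points where scene rays through es meet the plane seen edge-on as stripe line in top view; gives pitch, yaw"""
    c,v=ray(t,et);n=np.cross(v[0],v[1]);cs,vs=ray(s,es);P=cs+vs*((c-cs)@n/(vs@n))[:,None]
    u=P[1]-P[0];u*=np.sign(u[0]);print("P",P.round(4).tolist(),"yaw",np.degrees(np.arctan2(u[1],u[0])).round(2),"pitch up",np.degrees(np.arctan2(u[2],np.hypot(*u[:2]))).round(2));return P
E
python3 - <<'E'
from h import *
def ld(n):
    # calibration from fresh cameras is fixed; reuse saved
    return dict(np.load(n+"0.npz"))
t=ld("top");s=ld("scene")
t["frame"]=cv2.imread("pics/top5.png")[:,:,::-1].copy();s["frame"]=cv2.imread("pics/scene5.png")[:,:,::-1].copy()
et,_=stripe(t,(225,195,275,232));es,n=stripe(s,(260,150,375,250));print(et,es,n);P=line3(t,et,s,es)
# baseline: before lifting (flat on rails)
t["frame"]=cv2.imread("pics/top3.png")[:,:,::-1].copy();s["frame"]=cv2.imread("pics/s4.png")[:,:,::-1].copy()
et,_=stripe(t,(235,190,270,240));es,n=stripe(s,(270,170,330,220));print(es,n);line3(t,et,s,es)
E
```

```text
[[248.87584 194.83981]
 [251.97833 231.17264]] [[295.95453 177.08914]
 [329.42548 194.16606]] 98
P [[0.3967, 0.0806, 0.1514], [0.5183, 0.0907, 0.1457]] yaw 4.73 pitch up -2.68
[[292.84415 188.30437]
 [329.47995 207.06265]] 100
P [[0.3852, 0.0793, 0.0982], [0.5224, 0.0896, 0.0945]] yaw 4.3 pitch up -1.56
```

```bash
cat >> h.py <<'E'
def tau(p):
    """tool tilt relative to the held mandrel, given the mandrel's measured pitch-up p (deg); also mandrel yaw, roll"""
    q=sense()["tool_rot"];R=Ro.from_quat([q[1],q[2],q[3],q[0]]).as_matrix();B=np.diag([-1,1,-1.])
    from scipy.optimize import brentq
    M=lambda t:R@B@Ro.from_euler('y',t,degrees=True).as_matrix()@Ro.from_euler('x',30,degrees=True).as_matrix()
    t=brentq(lambda t:np.degrees(np.arcsin(M(t)[2,0]))-p,-10,60);m=M(t);print("tau",round(t,2),"yaw",np.degrees(np.arctan2(m[1,0],m[0,0])).round(2),"roll",np.degrees(np.arctan2(m[2,1],m[2,2])).round(2));return t
E
python3 - <<'E'
from h import *
t=tau(-1.1);plan([.468,.119,.125],30,t,-.6,4,1)
E
```

```text
tau 26.6 yaw 3.89 roll 0.52
dpos [ 0.0711  0.0363 -0.0015] dist 0.0798 rot 4.64 joints [0.67, 0.16, 2.33, -1.0, 0.8, -0.32] gap 0.0438 F [-0.3  0.1 -4.4]
0 tw [0.6, 0.32, 0.94] d [-1.81, 0.68, 0.48]
1 tw [0.6, 0.32, 0.94] d [-1.8, 0.72, 0.46]
2 tw [0.6, 0.32, 0.94] d [-1.79, 0.75, 0.44]
3 tw [0.6, 0.32, 0.94] d [-1.78, 0.79, 0.42]
```

jog_arm(motion=[{"twist": [0.4, 0.2, 0.65], "delta_pos": [-1.2, 0.45, 0.3], "gripper": 0}, {"twist": [0.4, 0.2, 0.65], "delta_pos": [-1.2, 0.45, 0.3], "gripper": 0}, {"twist": [0.4, 0.2, 0.65], "delta_pos": [-1.2, 0.5, 0.3], "gripper": 0}, {"twist": [0.4, 0.2, 0.65], "delta_pos": [-1.2, 0.5, 0.3], "gripper": 0}, {"twist": [0.4, 0.2, 0.65], "delta_pos": [-1.2, 0.5, 0.3], "gripper": 0}, {"twist": [0.4, 0.2, 0.65], "delta_pos": [-1.0, 0.5, 0.3], "gripper": 0}, {"twist": [0, 0, 0], "delta_pos": [0, 0, 0], "gripper": 0}])

```text
clock: 14.35
eef_pos: [0.4766, 0.1102, 0.1036]
tool_rot: [0.217, -0.052, 0.941, -0.255]
force: [0.4, -0.3, -5.6]
finger_gap: 0.0436
```

Run:
```python
from h import *
plan([.468,.119,.125],30,26.6,-.6,1,1)
t=snap("top","top6");s=snap("scene","scene6")
et,n1=stripe(t,(225,155,275,235));es,n2=stripe(s,(270,150,400,230));print(et.round(1),n1,es.round(1),n2);line3(t,et,s,es)
a=cv2.resize(cv2.imread("pics/top6.png")[95:235,205:305],(400,560),interpolation=cv2.INTER_CUBIC);b=cv2.resize(cv2.imread("pics/scene6.png")[150:300,290:420],(400,460),interpolation=cv2.INTER_CUBIC);c=np.zeros((560,800,3),np.uint8);c[:,:400]=a;c[:460,400:]=b;cv2.imwrite("pics/c6.png",c)
```

```text
dpos [-0.0003  0.0003  0.0068] dist 0.0068 rot 0.55 joints [0.65, 0.31, 2.15, -0.97, 0.86, -0.31] gap 0.0436 F [ 0.4 -0.3 -5.6]
0 tw [-0.21, -0.5, -0.08] d [-0.24, -0.31, -0.56]
[[238.9 155. ]
 [239.  205. ]] 218 [[321.  183.1]
 [331.5 188.8]] 32
P [[0.4659, 0.1174, 0.1411], [0.5064, 0.1174, 0.1412]] yaw 0.04 pitch up 0.06
```

View pics/c6.png

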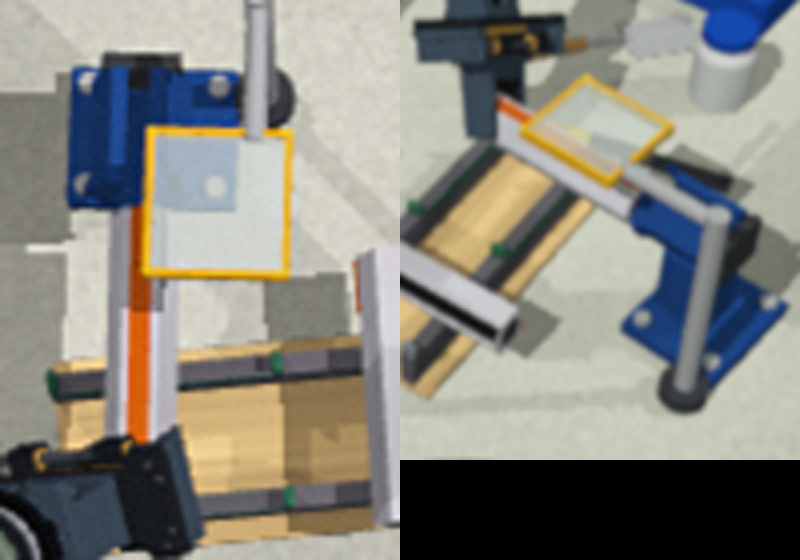

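Top crop: the stripe (crop x 139, px 239) lines up with the keyway notch on the sleeve (crop about 131–150), and the front end is just short of the mouth. I raise it the missing 7 mm and start inserting.

jog_arm(motion=[{"twist": [-0.2, -0.4, 0], "delta_pos": [-0.15, -0.25, -0.4], "gripper": 0}, {"twist": [0, 0, 0], "delta_pos": [-0.1, -0.1, -0.25], "gripper": 0}, {"twist": [0, 0, 0], "delta_pos": [0, 0, 0], "gripper": 0}])

```text
clock: 14.7
eef_pos: [0.4707, 0.1066, 0.1107]
tool_rot: [0.217, -0.054, 0.941, -0.255]
force: [-0.0, 0.0, -3.4]
finger_gap: 0.0436
```

Run:
```python
from h import *
s=sense();print(s["eef_pos"],np.round(s["ft_torque"],2))
plan([.468,.1185,.125],30,26.6,-.6,1,1)
plan([.498,.1185,.125],30,26.6,-.6,3,1)
```

```text
[0.47065486 0.10658828 0.1107143 ] [0.73 0.75 0.02]
dpos [ 0.0057  0.0034 -0.0003] dist 0.0066 rot 0.53 joints [0.65, 0.29, 2.16, -0.96, 0.87, -0.33] gap 0.0436 F [-0.   0.  -3.4]
0 tw [-0.24, -0.46, 0.12] d [-0.57, 0.31, 0.11]
dpos [ 0.0357  0.0034 -0.0003] dist 0.0358 rot 0.53 joints [0.65, 0.29, 2.16, -0.96, 0.87, -0.33] gap 0.0436 F [-0.   0.  -3.4]
0 tw [-0.08, -0.15, 0.04] d [-1.09, 0.11, 0.47]
1 tw [-0.08, -0.15, 0.04] d [-1.09, 0.11, 0.48]
2 tw [-0.08, -0.15, 0.04] d [-1.09, 0.11, 0.48]
```

jog_arm(motion=[{"twist": [-0.2, -0.5, 0.1], "delta_pos": [-0.55, 0.3, 0.1], "gripper": 0}, {"twist": [0, 0, 0], "delta_pos": [0, 0, 0], "gripper": 0}])

```text
clock: 14.87
eef_pos: [0.4756, 0.1097, 0.1112]
tool_rot: [0.222, -0.055, 0.94, -0.253]
force: [0.7, 0.3, -4.3]
finger_gap: 0.0436
```

Run:
```python
from h import *
plan([.468,.1187,.125],30,26.6,-.6,1,1);plan([.498,.1185,.125],30,26.6,-.6,4,1)
```

```text
dpos [ 0.0007  0.0005 -0.0007] dist 0.0011 rot 0.12 joints [0.65, 0.29, 2.16, -0.97, 0.87, -0.32] gap 0.0436 F [ 0.7  0.3 -4.3]
0 tw [0.0, 0.12, -0.01] d [-0.05, 0.08, 0.06]
dpos [ 0.0307  0.0003 -0.0007] dist 0.0307 rot 0.12 joints [0.65, 0.29, 2.16, -0.97, 0.87, -0.32] gap 0.0436 F [ 0.7  0.3 -4.3]
0 tw [0.0, 0.03, -0.0] d [-0.68, 0.02, 0.35]
1 tw [0.0, 0.03, -0.0] d [-0.68, 0.02, 0.35]
2 tw [0.0, 0.03, -0.0] d [-0.68, 0.02, 0.35]
3 tw [0.0, 0.03, -0.0] d [-0.68, 0.02, 0.35]
```

jog_arm(motion=[{"twist": [0, 0, 0], "delta_pos": [-0.7, 0, 0.35], "gripper": 0}, {"twist": [0, 0, 0], "delta_pos": [-0.7, 0, 0.35], "gripper": 0}, {"twist": [0, 0, 0], "delta_pos": [-0.7, 0, 0.35], "gripper": 0}, {"twist": [0, 0, 0], "delta_pos": [-0.7, 0, 0.35], "gripper": 0}, {"twist": [0, 0, 0], "delta_pos": [0, 0, 0], "gripper": 0}])

```text
clock: 15.28
eef_pos: [0.5101, 0.1098, 0.1115]
tool_rot: [0.222, -0.055, 0.94, -0.252]
force: [0.4, -0.2, -2.6]
finger_gap: 0.0438
```

Run:
```python
from h import *
s=sense();print(s["eef_pos"],np.round(s["ft_torque"],2));tau(0)
plan([.498,.1185,.125],30,26.6,-.6,1,1);plan([.518,.1185,.125],30,26.6,-.6,1,1)
t=snap("top","t7");et,n=stripe(t,(225,130,275,235));print(et,n);print(plane(t,et,.147))
```

```text
[0.51007739 0.10981427 0.11151335] [0.7  0.75 0.01]
tau 26.76 yaw -0.52 roll 0.06
dpos [-0.0037  0.0002 -0.0011] dist 0.0039 rot 0.22 joints [0.6, 0.32, 2.1, -0.97, 0.85, -0.37] gap 0.0438 F [ 0.4 -0.2 -2.6]
0 tw [0.08, 0.2, 0.03] d [0.37, 0.07, -0.09]
dpos [ 0.0163  0.0002 -0.0011] dist 0.0163 rot 0.22 joints [0.6, 0.32, 2.1, -0.97, 0.85, -0.37] gap 0.0438 F [ 0.4 -0.2 -2.6]
0 tw [0.08, 0.2, 0.03] d [-1.42, 0.08, 0.8]
[[237.91136 133.98056]
 [239.171   193.01768]] 250
[[0.68048941 0.11991684 0.147     ]
 [0.51181333 0.11655255 0.147     ]]
```

jog_arm(motion=[{"twist": [0, 0.1, 0], "delta_pos": [-0.5, 0, 0.3], "gripper": 0}, {"twist": [0, 0.1, 0], "delta_pos": [-0.5, 0, 0.3], "gripper": 0}, {"twist": [0, 0, 0], "delta_pos": [-0.5, 0, 0.25], "gripper": 0}, {"twist": [0, 0, 0], "delta_pos": [0, 0, 0], "gripper": 0}])

```text
clock: 15.67
eef_pos: [0.5286, 0.1098, 0.1105]
tool_rot: [0.221, -0.056, 0.941, -0.252]
force: [0.7, 1.1, -3.7]
finger_gap: 0.0437
```

Run:
```python
from h import *
s=sense();print(s["eef_pos"],np.round(s["ft_torque"],2));tau(0)
plan([.518,.1185,.125],30,26.6,-.6,1,1);plan([.538,.1183,.125],30,26.6,-.6,1,1)
```

```text
[0.52863065 0.10982536 0.11049887] [0.73 0.69 0.14]
tau 26.52 yaw -0.41 roll 0.1
dpos [-0.0023  0.0002 -0.0001] dist 0.0023 rot 0.19 joints [0.58, 0.34, 2.06, -0.97, 0.85, -0.4] gap 0.0437 F [ 0.7  1.1 -3.7]
0 tw [0.16, 0.02, 0.1] d [0.2, 0.02, -0.11]
dpos [ 0.0177 -0.     -0.0001] dist 0.0177 rot 0.19 joints [0.58, 0.34, 2.06, -0.97, 0.85, -0.4] gap 0.0437 F [ 0.7  1.1 -3.7]
0 tw [0.16, 0.02, 0.1] d [-1.58, 0.01, 0.79]
```

jog_arm(motion=[{"twist": [0.1, 0, 0.1], "delta_pos": [-0.5, 0, 0.25], "gripper": 0}, {"twist": [0.1, 0, 0], "delta_pos": [-0.5, 0, 0.25], "gripper": 0}, {"twist": [0, 0, 0], "delta_pos": [-0.5, 0, 0.25], "gripper": 0}, {"twist": [0, 0, 0], "delta_pos": [0, 0, 0], "gripper": 0}])

```text
clock: 16.0
eef_pos: [0.5468, 0.1098, 0.1103]
tool_rot: [0.221, -0.055, 0.94, -0.253]
force: [1.0, 1.3, -3.9]
finger_gap: 0.0437
```

Run:
```python
from h import *
s=sense();print(s["eef_pos"],np.round(s["ft_torque"],2));tau(0)
plan([.538,.1183,.125],30,26.6,-.6,1,1);plan([.555,.1181,.125],30,26.6,-.6,1,1)
```

```text
[0.54683653 0.10981471 0.11028536] [0.85 0.47 0.3 ]
tau 26.61 yaw -0.6 roll -0.05
dpos [-0.0005 -0.      0.0002] dist 0.0005 rot 0.05 joints [0.56, 0.37, 2.03, -0.97, 0.85, -0.43] gap 0.0437 F [ 1.   1.3 -3.9]
0 tw [-0.04, 0.0, 0.02] d [0.04, -0.01, -0.03]
dpos [ 0.0165 -0.0002  0.0002] dist 0.0165 rot 0.05 joints [0.56, 0.37, 2.03, -0.97, 0.85, -0.43] gap 0.0437 F [ 1.   1.3 -3.9]
0 tw [-0.04, 0.0, 0.02] d [-1.48, -0.01, 0.73]
```

jog_arm(motion=[{"twist": [0, 0, 0], "delta_pos": [-0.45, 0, 0.22], "gripper": 0}, {"twist": [0, 0, 0], "delta_pos": [-0.45, 0, 0.22], "gripper": 0}, {"twist": [0, 0, 0], "delta_pos": [-0.4, 0, 0.2], "gripper": 0}, {"twist": [0, 0, 0], "delta_pos": [0, 0, 0], "gripper": 0}])

```text
clock: 16.33
eef_pos: [0.5627, 0.1097, 0.1102]
tool_rot: [0.221, -0.055, 0.94, -0.253]
force: [1.4, 1.3, -3.7]
finger_gap: 0.044
```

Run:
```python
from h import *
s=sense();print(s["eef_pos"],np.round(s["ft_torque"],2));tau(0)
plan([.555,.1181,.125],30,26.6,-.6,1,1)
t=snap("top","t8");s=snap("scene","s8")
a=cv2.resize(cv2.imread("pics/t8.png")[95:235,205:305],(400,560),interpolation=cv2.INTER_CUBIC);b=cv2.resize(cv2.imread("pics/s8.png")[150:300,290:420],(400,460),interpolation=cv2.INTER_CUBIC);c=np.zeros((560,800,3),np.uint8);c[:,:400]=a;c[:460,400:]=b;cv2.imwrite("pics/c8.png",c)
```

```text
[0.56272207 0.10966412 0.11018955] [0.84 0.47 0.31]
tau 26.58 yaw -0.59 roll -0.05
dpos [ 0.0006 -0.0001  0.0003] dist 0.0007 rot 0.05 joints [0.54, 0.38, 2.0, -0.96, 0.85, -0.45] gap 0.044 F [ 1.4  1.3 -3.7]
0 tw [-0.04, -0.02, 0.03] d [-0.06, -0.02, 0.01]
```

View pics/c8.png

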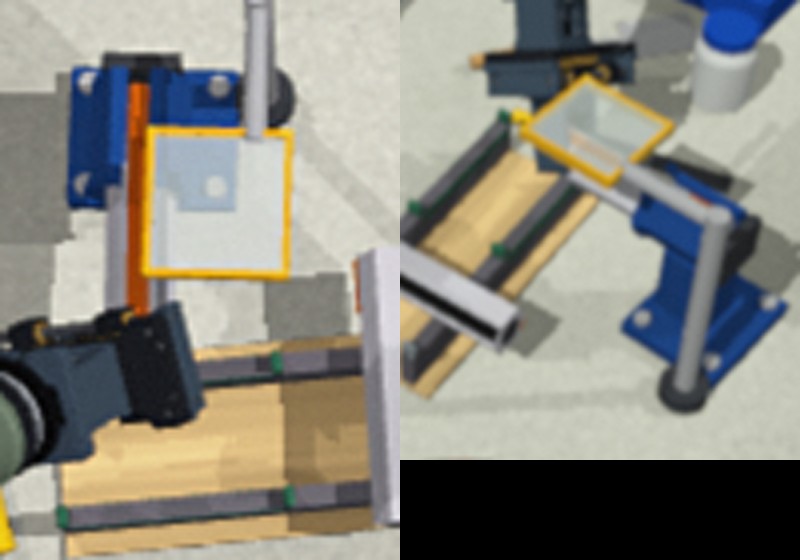

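The key sits in the keyway, running up to the stop plate (crop 139,83), and nothing is jammed. The body is near the shield, so I release here and push the last few mm on the tail with closed fingertips.

jog_arm(motion=[{"twist": [0, 0, 0], "delta_pos": [0, 0, 0], "gripper": 0.55}, {"twist": [0, 0, 0], "delta_pos": [0, 0, 0], "gripper": 0.65}, {"twist": [0, 0, 0], "delta_pos": [0, 0, 0], "gripper": 0.75}, {"twist": [0, 0, 0], "delta_pos": [0, 0, 0], "gripper": 0.85}, {"twist": [0, 0, 0], "delta_pos": [0, 0, 0], "gripper": 0.9}, {"twist": [0, 0, 0], "delta_pos": [0, 0, 0], "gripper": 0.9}, {"twist": [0, 0, 0], "delta_pos": [0, 0, -1.5], "gripper": 0.9}, {"twist": [0, 0, 0], "delta_pos": [0, 0, -2], "gripper": 0.9}, {"twist": [0, 0, 0], "delta_pos": [0, 0, -2.2], "gripper": 0.9}, {"twist": [0, 0, 0], "delta_pos": [0, 0, -2.2], "gripper": 0.9}, {"twist": [0, 0, 0], "delta_pos": [0, 0, -2], "gripper": 0.9}, {"twist": [0, 0, 0], "delta_pos": [0, 0, -1], "gripper": 0}, {"twist": [0, 0, 0], "delta_pos": [0, 0, 0], "gripper": 0}, {"twist": [0, 0, 0], "delta_pos": [0, 0, 0], "gripper": 0}])

```text
clock: 17.6
eef_pos: [0.5119, 0.1582, 0.2008]
tool_rot: [0.221, -0.053, 0.939, -0.257]
force: [0.2, 0.2, 0.1]
finger_gap: 0.0648
```

Run:
```python
from h import *
t=snap("top","t9");s=snap("scene","s9");et,n=stripe(t,(225,100,275,235));es,m=stripe(s,(320,160,400,260));print(et.round(1),n,plane(t,et,.143).round(4))
hs=cv2.cvtColor(t["frame"],cv2.COLOR_RGB2HSV)
f=t["frame"].astype(int);print([ (r,f[r,239].tolist()) for r in range(112,120)],[ (r,f[r,239].tolist()) for r in range(172,200,2)])
plan([.49,.119,.16],30,20,-.6,1)
```

```text
Traceback (most recent call last):
  File "h.py", line 33, in stripe
    o=cv2.morphologyEx(o,cv2.MORPH_CLOSE,np.ones((15,15)));n,l,st,ce=cv2.connectedComponentsWithStats(o);i=1+np.argmax(st[1:,4]);p=np.argwhere((l==i)&(k>0))[:,::-1].astype(np.float32)
                                                                                                             ~~~~~~~~~^^^^^^^^^^
ValueError: attempt to get argmax of an empty sequence
```

Run:
```python
from h import *
t=snap("top","t9");et,n=stripe(t,(225,100,275,235));print(et.round(1),n,plane(t,et,.143).round(4))
f=t["frame"].astype(int);print([(r,f[r,239,0],f[r,239,2]) for r in range(112,120)])
plan([.475,.122,.19],30,20,-.6,4)
```

```text
[[238.7 117. ]
 [239.  186. ]] 297 [[0.7313 0.1179 0.143 ]
 [0.5323 0.1174 0.143 ]]
[(112, np.int64(32), np.int64(33)), (113, np.int64(27), np.int64(30)), (114, np.int64(27), np.int64(28)), (115, np.int64(19), np.int64(33)), (116, np.int64(57), np.int64(33)), (117, np.int64(214), np.int64(20)), (118, np.int64(226), np.int64(10)), (119, np.int64(224), np.int64(14))]
dpos [-0.0368 -0.0353 -0.0099] dist 0.052 rot 6.49 joints [0.68, 0.25, 1.91, -0.81, 1.08, -0.56] gap 0.0525 F [ 0.1 -0.5 -0.6]
0 tw [-0.14, 1.62, -0.03] d [1.11, -0.65, 0.19]
1 tw [-0.14, 1.62, -0.03] d [1.1, -0.65, 0.22]
2 tw [-0.14, 1.62, -0.03] d [1.1, -0.65, 0.25]
3 tw [-0.14, 1.62, -0.03] d [1.09, -0.65, 0.28]
```

jog_arm(motion=[{"twist": [-0.1, 1.6, 0], "delta_pos": [1.5, -0.3, 0.2], "gripper": 0}, {"twist": [-0.1, 1.6, 0], "delta_pos": [1.5, -0.5, 0.2], "gripper": 0}, {"twist": [-0.1, 1.6, 0], "delta_pos": [1.2, -0.9, 0.25], "gripper": 0}, {"twist": [-0.1, 1.6, 0], "delta_pos": [0.5, -0.9, 0.3], "gripper": 0}, {"twist": [0, 0, 0], "delta_pos": [0, 0, 0], "gripper": 0}, {"twist": [0, 0, 0], "delta_pos": [0, 0, 0], "gripper": 0}, {"twist": [0, 0, 0], "delta_pos": [0, 0, 0], "gripper": 0}])

```text
clock: 18.33
eef_pos: [0.464, 0.1135, 0.1817]
tool_rot: [0.156, -0.036, 0.952, -0.26]
force: [0.2, 0.5, 0.8]
finger_gap: 0.0064
```

Run:
```python
from h import *
plan([.485,.118,.118],30,20,-.6,4)
```

```text
dpos [ 0.021   0.0045 -0.0637] dist 0.0672 rot 1.39 joints [0.63, 0.22, 1.97, -0.7, 1.11, -0.64] gap 0.0064 F [0.2 0.5 0.8]
0 tw [-0.12, -0.33, 0.0] d [-0.07, 0.91, 1.41]
1 tw [-0.12, -0.33, 0.0] d [-0.06, 0.91, 1.41]
2 tw [-0.12, -0.33, 0.0] d [-0.06, 0.9, 1.41]
3 tw [-0.12, -0.33, 0.0] d [-0.05, 0.9, 1.42]
```

jog_arm(motion=[{"twist": [-0.1, -0.3, 0], "delta_pos": [0, 0.9, 1.4], "gripper": 0}, {"twist": [-0.1, -0.3, 0], "delta_pos": [0, 0.9, 1.4], "gripper": 0}, {"twist": [-0.1, -0.3, 0], "delta_pos": [0, 0.9, 1.4], "gripper": 0}, {"twist": [-0.1, -0.3, 0], "delta_pos": [0, 0.9, 1.4], "gripper": 0}, {"twist": [0, 0, 0], "delta_pos": [0, 0, 0], "gripper": 0}])

```text
clock: 18.75
eef_pos: [0.4838, 0.1196, 0.1158]
tool_rot: [0.168, -0.04, 0.952, -0.255]
force: [0.1, 0.2, 0.3]
finger_gap: 0.0002
```

Run:
```python
from h import *
plan([.485,.118,.118],30,20,-.6,1)
plan([.505,.118,.118],30,20,-.6,2)
```

```text
dpos [ 0.0012 -0.0016  0.0022] dist 0.003 rot 0.21 joints [0.62, 0.32, 2.04, -0.79, 0.95, -0.51] gap 0.0002 F [0.1 0.2 0.3]
0 tw [0.13, 0.14, -0.08] d [-0.16, -0.25, -0.06]
dpos [ 0.0212 -0.0016  0.0022] dist 0.0214 rot 0.21 joints [0.62, 0.32, 2.04, -0.79, 0.95, -0.51] gap 0.0002 F [0.1 0.2 0.3]
0 tw [0.06, 0.07, -0.04] d [-1.02, -0.12, 0.31]
1 tw [0.06, 0.07, -0.04] d [-1.02, -0.12, 0.31]
```

jog_arm(motion=[{"twist": [0, 0, 0], "delta_pos": [-0.9, -0.1, 0.25], "gripper": 0}, {"twist": [0, 0, 0], "delta_pos": [-0.9, -0.1, 0.25], "gripper": 0}, {"twist": [0, 0, 0], "delta_pos": [-0.5, 0, 0.2], "gripper": 0}, {"twist": [0, 0, 0], "delta_pos": [-0.3, 0, 0.1], "gripper": 0}, {"twist": [0, 0, 0], "delta_pos": [-0.3, 0, 0.1], "gripper": 0}])

```text
clock: 19.17
eef_pos: [0.5155, 0.1184, 0.1197]
tool_rot: [0.167, -0.039, 0.952, -0.255]
force: [-15.1, 3.0, 2.9]
finger_gap: 0.0007
```

jog_arm(motion=[{"twist": [0, 0, 0], "delta_pos": [-0.2, 0, 0.07], "gripper": 0}, {"twist": [0, 0, 0], "delta_pos": [-0.2, 0, 0.07], "gripper": 0}, {"twist": [0, 0, 0], "delta_pos": [-0.2, 0, 0.07], "gripper": 0}])

```text
clock: 19.42
eef_pos: [0.5152, 0.1182, 0.1193]
tool_rot: [0.16, -0.034, 0.953, -0.254]
force: [-11.8, 5.8, 5.9]
finger_gap: 0.0005
```

Run:
```python
from h import *
s=sense();print(s["eef_pos"],s["force"])
t=snap("top","t10");et,n=stripe(t,(225,100,275,235));print(et.round(1),n)
f=t["frame"].astype(int);print([(r,f[r,239,0],f[r,239,2]) for r in range(108,120)])
```

```text
[0.51524197 0.11820554 0.11926713] [-11.78240915   5.79686546   5.94571575]
[[238.8 116. ]
 [239.1 185. ]] 274
[(108, np.int64(109), np.int64(102)), (109, np.int64(39), np.int64(42)), (110, np.int64(38), np.int64(43)), (111, np.int64(41), np.int64(45)), (112, np.int64(33), np.int64(36)), (113, np.int64(29), np.int64(31)), (114, np.int64(25), np.int64(29)), (115, np.int64(25), np.int64(30)), (116, np.int64(96), np.int64(28)), (117, np.int64(215), np.int64(16)), (118, np.int64(228), np.int64(11)), (119, np.int64(225), np.int64(14))]
```

Run:
```python
from h import *
t=dict(np.load("top0.npz"))
for n in("top0","t9","t10"):
    f=cv2.imread(f"pics/{n}.png")[:,:,::-1].astype(int);print(n,[(r,f[r,238:241].mean(0).round().astype(int).tolist()) for r in range(107,119)])
print("key front",plane(t,[[239,115.8]],.154)[0].round(4),"tail edge",plane(t,[[239,185.5]],.145)[0].round(4),plane(t,[[239,185.5]],.14)[0].round(4))
f=cv2.imread("pics/t10.png")[:,:,::-1].astype(int)
print([(r,f[r,234].tolist()) for r in range(140,155)]) # sleeve mouth edge, left of key
```

```text
top0 [(107, [217, 215, 203]), (108, [109, 109, 104]), (109, [41, 42, 46]), (110, [43, 43, 48]), (111, [46, 45, 48]), (112, [33, 33, 34]), (113, [27, 27, 29]), (114, [28, 29, 28]), (115, [28, 27, 27]), (116, [29, 29, 30]), (117, [25, 41, 69]), (118, [19, 40, 82])]
t9 [(107, [222, 221, 208]), (108, [113, 112, 107]), (109, [43, 44, 48]), (110, [42, 43, 48]), (111, [49, 48, 52]), (112, [34, 35, 35]), (113, [28, 29, 30]), (114, [28, 27, 29]), (115, [19, 26, 30]), (116, [53, 33, 30]), (117, [205, 90, 17]), (118, [222, 98, 11])]
t10 [(107, [222, 221, 208]), (108, [113, 112, 107]), (109, [43, 43, 47]), (110, [44, 46, 48]), (111, [47, 48, 50]), (112, [33, 34, 36]), (113, [28, 28, 31]), (114, [26, 28, 30]), (115, [27, 29, 30]), (116, [94, 51, 30]), (117, [209, 93, 20]), (118, [223, 99, 13])]
key front [0.7313 0.1163 0.154 ] tail edge [0.5334 0.1172 0.145 ] [0.5343 0.1175 0.14  ]
[(140, [30, 51, 90]), (141, [76, 86, 105]), (142, [114, 114, 121]), (143, [121, 118, 124]), (144, [122, 120, 124]), (145, [118, 116, 123]), (146, [124, 123, 129]), (147, [141, 139, 146]), (148, [143, 143, 149]), (149, [140, 139, 146]), (150, [140, 137, 145]), (151, [140, 138, 146]), (152, [139, 138, 144]), (153, [138, 137, 144]), (154, [139, 136, 143])]
```

The mandrel resists at 12–15 N about 10 mm short: key front at x≈0.731, whereas the stop puts it at about 0.743. It sags and binds in the bore. I back off and regrasp the tail with more backward tilt, to hold it level while driving it home clear of the shield.

jog_arm(motion=[{"twist": [0, 0, 0], "delta_pos": [1.0, 0, -0.35], "gripper": 0}, {"twist": [0, 0, 0], "delta_pos": [1.5, 0, -0.5], "gripper": 0}, {"twist": [0, 0, 0], "delta_pos": [1.5, 0, -1], "gripper": 0}, {"twist": [0, 0, 0], "delta_pos": [0, -1.0, -2], "gripper": 0.3}, {"twist": [0, 0, 0], "delta_pos": [0, -1.0, -2], "gripper": 0.7}, {"twist": [0, 0, 0], "delta_pos": [0, -1.0, -2], "gripper": 1}, {"twist": [0, 0, 0], "delta_pos": [0, 0, -1], "gripper": 1}, {"twist": [0, 0, 0], "delta_pos": [0, 0, 0], "gripper": 1}])

```text
clock: 20.13
eef_pos: [0.4442, 0.1277, 0.2011]
tool_rot: [0.162, -0.032, 0.953, -0.253]
force: [1.5, 0.3, -0.5]
finger_gap: 0.0308
```

Run:
```python
from h import *
t=snap("top","t11");s=snap("scene","s11")
et,n=stripe(t,(225,100,275,235));print(et.round(1),n)
f=s["frame"].astype(int)
hs=cv2.cvtColor(s["frame"],cv2.COLOR_RGB2HSV);k=cv2.inRange(hs,np.array((0,90,90)),np.array((18,255,255)));p=np.argwhere(k[150:220,300:380]>0)[:,::-1]+[300,150];print(len(p),p.min(0),p.max(0), [ (int(c),p[p[:,0]==c][:,1].tolist()) for c in range(330,362,3)])
R=rot(30,38,-.6);g=np.array([.5535,.1178,.119]);plan(g-.09*R[:,2],30,38,-.6,8,1)
```

```text
[[238.9 116. ]
 [239.1 186. ]] 301
161 [313 162] [350 214] [(330, [165, 166, 167, 168, 169]), (333, [165, 166, 167, 168]), (336, [164, 165, 166, 167, 168]), (339, [164, 165, 166, 167]), (342, [164, 165, 166, 197]), (345, [163, 164, 165, 166]), (348, [162, 163, 164, 165]), (351, []), (354, []), (357, []), (360, [])]
dpos [ 0.066   0.0194 -0.0319] dist 0.0758 rot 18.89 joints [0.68, 0.18, 1.97, -0.67, 1.15, -0.63] gap 0.0388 F [-0.5 -0.1 -0.5]
0 tw [0.01, -2.36, -0.09] d [-0.7, 0.42, 0.48]
1 tw [0.01, -2.36, -0.09] d [-0.68, 0.42, 0.51]
2 tw [0.01, -2.36, -0.09] d [-0.66, 0.42, 0.53]
3 tw [0.01, -2.36, -0.09] d [-0.64, 0.42, 0.56]
4 tw [0.01, -2.36, -0.09] d [-0.61, 0.42, 0.59]
5 tw [0.01, -2.36, -0.09] d [-0.59, 0.42, 0.61]
6 tw [0.01, -2.36, -0.09] d [-0.57, 0.42, 0.64]
7 tw [0.01, -2.36, -0.09] d [-0.54, 0.42, 0.66]
```

jog_arm(motion=[{"twist": [0, -2.4, -0.1], "delta_pos": [-0.7, 0.2, 0.3], "gripper": 1}, {"twist": [0, -2.4, -0.1], "delta_pos": [-0.7, 0.2, 0.3], "gripper": 1}, {"twist": [0, -2.4, -0.1], "delta_pos": [-0.65, 0.4, 0.5], "gripper": 1}, {"twist": [0, -2.4, -0.1], "delta_pos": [-0.65, 0.4, 0.6], "gripper": 1}, {"twist": [0, -2.4, -0.1], "delta_pos": [-0.6, 0.4, 0.6], "gripper": 1}, {"twist": [0, -2.4, -0.1], "delta_pos": [-0.6, 0.5, 0.7], "gripper": 1}, {"twist": [0, -2.4, -0.1], "delta_pos": [-0.55, 0.5, 0.7], "gripper": 1}, {"twist": [0, -2.4, -0.1], "delta_pos": [-0.55, 0.5, 0.7], "gripper": 1}, {"twist": [0, 0, 0], "delta_pos": [0, 0, 0], "gripper": 1}])

```text
clock: 20.98
eef_pos: [0.511, 0.1421, 0.1613]
tool_rot: [0.316, -0.086, 0.912, -0.247]
force: [-0.1, -0.2, 0.1]
finger_gap: 0.091
```

Run:
```python
from h import *
R=rot(30,38,-.6);g=np.array([.5535,.1178,.119]);plan(g-.09*R[:,2],30,38,-.6,2,1)
```

```text
dpos [-0.0011  0.0042  0.0063] dist 0.0076 rot 0.83 joints [0.71, 0.25, 2.15, -1.17, 0.87, -0.19] gap 0.091 F [-0.1 -0.2  0.1]
0 tw [0.01, 0.29, 0.3] d [-0.19, 0.02, -0.33]
1 tw [0.01, 0.29, 0.3] d [-0.19, 0.02, -0.33]
```

Run:
```python
from h import *
R=rot(30,34,-.6);g=np.array([.5535,.1178,.119]);plan(g-.09*R[:,2],30,34,-.6,1,1)
plan(g-.045*R[:,2],30,34,-.6,4,1)
```

```text
dpos [0.003  0.0056 0.0088] dist 0.0109 rot 4.61 joints [0.71, 0.25, 2.15, -1.17, 0.87, -0.19] gap 0.091 F [-0.1 -0.2  0.1]
0 tw [0.0, 4.57, 0.61] d [-0.88, 0.04, -0.64]
dpos [ 0.0279 -0.0133 -0.0235] dist 0.0389 rot 4.61 joints [0.71, 0.25, 2.15, -1.17, 0.87, -0.19] gap 0.091 F [-0.1 -0.2  0.1]
0 tw [0.0, 1.14, 0.15] d [-0.13, 0.01, 0.96]
1 tw [0.0, 1.14, 0.15] d [-0.15, 0.01, 0.96]
2 tw [0.0, 1.14, 0.15] d [-0.17, 0.01, 0.96]
3 tw [0.0, 1.14, 0.15] d [-0.19, 0.01, 0.95]
```

jog_arm(motion=[{"twist": [0, 2.3, 0.3], "delta_pos": [-0.45, 0, -0.3], "gripper": 1}, {"twist": [0, 2.3, 0.3], "delta_pos": [-0.3, 0, 0.8], "gripper": 1}, {"twist": [0, 0, 0], "delta_pos": [0, 0, 1.3], "gripper": 1}, {"twist": [0, 0, 0], "delta_pos": [0, 0, 1.3], "gripper": 1}, {"twist": [0, 0, 0], "delta_pos": [0, 0, 0.6], "gripper": 1}, {"twist": [0, 0, 0], "delta_pos": [0, 0, 0], "gripper": 1}])

```text
clock: 21.48
eef_pos: [0.5359, 0.1248, 0.1322]
tool_rot: [0.274, -0.072, 0.926, -0.251]
force: [-0.9, 0.2, 0.2]
finger_gap: 0.0913
```

Run:
```python
from h import *
plan([.5535,.1178,.119],30,34,-.6,3,1)
```

```text
dpos [ 0.028  -0.0149 -0.0267] dist 0.0415 rot 0.9 joints [0.62, 0.32, 2.1, -1.1, 0.84, -0.28] gap 0.0913 F [-0.9  0.2  0.2]
0 tw [-0.04, -0.27, 0.12] d [-0.23, 0.03, 1.36]
1 tw [-0.04, -0.27, 0.12] d [-0.23, 0.03, 1.36]
2 tw [-0.04, -0.27, 0.12] d [-0.22, 0.02, 1.36]
```

jog_arm(motion=[{"twist": [0, -0.3, 0.1], "delta_pos": [-0.25, 0, 1.3], "gripper": 1}, {"twist": [0, -0.3, 0.1], "delta_pos": [-0.25, 0, 1.3], "gripper": 1}, {"twist": [0, -0.2, 0.1], "delta_pos": [-0.2, 0, 1.2], "gripper": 1}, {"twist": [0, 0, 0], "delta_pos": [0, 0, 0.3], "gripper": 1}, {"twist": [0, 0, 0], "delta_pos": [0, 0, 0], "gripper": 1}])

```text
clock: 21.9
eef_pos: [0.563, 0.1069, 0.1035]
tool_rot: [0.279, -0.071, 0.924, -0.251]
force: [-0.3, -0.1, -0.2]
finger_gap: 0.0912
```

Run:
```python
from h import *
plan([.5535,.1178,.119],30,34,-.6,1,1)
```

```text
dpos [0.0009 0.003  0.002 ] dist 0.0038 rot 0.29 joints [0.56, 0.38, 2.11, -1.21, 0.77, -0.2] gap 0.0912 F [-0.3 -0.1 -0.2]
0 tw [-0.18, -0.17, 0.15] d [-0.25, 0.16, -0.22]
```

jog_arm(motion=[{"twist": [-0.1, -0.1, 0.1], "delta_pos": [-0.2, 0.15, -0.2], "gripper": 1}, {"twist": [0, 0, 0], "delta_pos": [0, 0, 0], "gripper": 0}, {"twist": [0, 0, 0], "delta_pos": [0, 0, 0], "gripper": 0}, {"twist": [0, 0, 0], "delta_pos": [0, 0, 0], "gripper": 0}, {"twist": [0, 0, 0], "delta_pos": [0, 0, 0], "gripper": 0}, {"twist": [0, 0, 0], "delta_pos": [0, 0, 0], "gripper": 0}, {"twist": [0, 0, 0], "delta_pos": [0, 0, 0], "gripper": 0}, {"twist": [0, 0, 0], "delta_pos": [0, 0, 0], "gripper": 0}, {"twist": [0, 0, 0], "delta_pos": [0, 0, 0], "gripper": 0}], force=45)

```text
clock: 22.65
eef_pos: [0.5625, 0.1115, 0.1076]
tool_rot: [0.282, -0.071, 0.924, -0.248]
force: [-1.5, 1.1, -0.2]
finger_gap: 0.0439
```

Run:
```python
from h import *
s=sense();print(s["eef_pos"],np.round(s["force"],1),np.round(s["ft_torque"],2),s["finger_gap"]);tau(0)
plan([.5535,.118,.125],30,32,-.6,3,1)
```

```text
[0.5625082  0.11151733 0.10756212] [-1.5  1.1 -0.2] [ 0.63  0.12 -0.32] 0.043870394014085844
tau 34.12 yaw -0.64 roll 0.07
dpos [ 0.0009 -0.0016  0.0036] dist 0.0041 rot 2.1 joints [0.57, 0.37, 2.1, -1.2, 0.77, -0.2] gap 0.0439 F [-1.5  1.1 -0.2]
0 tw [0.01, 0.7, -0.02] d [-0.07, -0.11, -0.05]
1 tw [0.01, 0.7, -0.02] d [-0.07, -0.11, -0.05]
2 tw [0.01, 0.7, -0.02] d [-0.07, -0.11, -0.05]
```

jog_arm(motion=[{"twist": [0, 0.7, 0], "delta_pos": [-0.05, -0.1, -0.05], "gripper": 0}, {"twist": [0, 0.7, 0], "delta_pos": [-0.05, -0.1, -0.05], "gripper": 0}, {"twist": [0, 0.6, 0], "delta_pos": [-0.05, -0.1, -0.05], "gripper": 0}, {"twist": [0, 0, 0], "delta_pos": [0, 0, 0], "gripper": 0}])

```text
clock: 22.98
eef_pos: [0.5629, 0.1122, 0.1108]
tool_rot: [0.266, -0.068, 0.929, -0.248]
force: [0.5, 0.2, 0.4]
finger_gap: 0.0438
```

Run:
```python
from h import *
s=sense();print(s["eef_pos"],np.round(s["force"],1),np.round(s["ft_torque"],2),s["finger_gap"]);tau(0)
plan([.5535,.118,.125],30,32,-.6,1,1);plan([.5585,.118,.125],30,32,-.6,1,1)
```

```text
[0.56287031 0.11215806 0.1108109 ] [0.5 0.2 0.4] [ 0.22 -0.06  0.02] 0.043750879553793774
tau 32.02 yaw -0.38 roll 0.25
dpos [ 0.0005 -0.0022  0.0004] dist 0.0023 rot 0.34 joints [0.56, 0.37, 2.07, -1.13, 0.79, -0.29] gap 0.0438 F [0.5 0.2 0.4]
0 tw [0.32, 0.13, 0.03] d [-0.0, -0.21, 0.09]
dpos [ 0.0055 -0.0022  0.0004] dist 0.006 rot 0.34 joints [0.56, 0.37, 2.07, -1.13, 0.79, -0.29] gap 0.0438 F [0.5 0.2 0.4]
0 tw [0.32, 0.13, 0.03] d [-0.43, -0.21, 0.36]
```

jog_arm(motion=[{"twist": [0.1, 0, 0], "delta_pos": [-0.3, -0.05, 0.2], "gripper": 0}, {"twist": [0.1, 0, 0], "delta_pos": [-0.3, -0.05, 0.2], "gripper": 0}, {"twist": [0, 0, 0], "delta_pos": [0, 0, 0], "gripper": 0}])

```text
clock: 23.23
eef_pos: [0.5695, 0.1118, 0.1108]
tool_rot: [0.266, -0.068, 0.929, -0.249]
force: [1.0, 0.4, 1.4]
finger_gap: 0.0442
```

Run:
```python
from h import *
s=sense();print(s["eef_pos"],np.round(s["force"],1),np.round(s["ft_torque"],2),s["finger_gap"]);tau(0)
plan([.5585,.118,.125],30,32,-.6,1,1)
t=snap("top","t12");f=t["frame"].astype(int);print([(r,f[r,238:241].mean(0).round().astype(int).tolist()) for r in range(109,119)])
```

```text
[0.56951751 0.11180518 0.11082139] [1.  0.4 1.4] [ 0.27 -0.23  0.15] 0.0442391390898778
tau 32.05 yaw -0.38 roll 0.12
dpos [-0.0011 -0.0019  0.0004] dist 0.0022 rot 0.28 joints [0.55, 0.37, 2.06, -1.13, 0.79, -0.3] gap 0.0442 F [1.  0.4 1.4]
0 tw [0.2, 0.16, 0.1] d [0.13, -0.18, -0.01]
[(109, [43, 45, 49]), (110, [43, 44, 47]), (111, [46, 47, 52]), (112, [26, 32, 37]), (113, [53, 32, 31]), (114, [206, 88, 18]), (115, [224, 99, 12]), (116, [219, 97, 10]), (117, [218, 98, 13]), (118, [218, 98, 11])]
```

jog_arm(motion=[{"twist": [0, 0, 0], "delta_pos": [-0.2, -0.05, 0.12], "gripper": 0}, {"twist": [0, 0, 0], "delta_pos": [-0.2, 0, 0.12], "gripper": 0}, {"twist": [0, 0, 0], "delta_pos": [-0.1, 0, 0.06], "gripper": 0}])

```text
clock: 23.53
eef_pos: [0.5723, 0.1111, 0.1106]
tool_rot: [0.264, -0.067, 0.93, -0.248]
force: [-13.8, 6.7, 10.4]
finger_gap: 0.0438
```

jog_arm(motion=[{"twist": [0, 0, 0], "delta_pos": [-0.15, 0, 0.09], "gripper": 0}, {"twist": [0, 0, 0], "delta_pos": [-0.25, 0, 0.15], "gripper": 0}, {"twist": [0, 0, 0], "delta_pos": [-0.25, 0, 0.15], "gripper": 0}])

```text
clock: 23.78
eef_pos: [0.5723, 0.1109, 0.1102]
tool_rot: [0.261, -0.064, 0.931, -0.248]
force: [-24.0, 10.2, 14.8]
finger_gap: 0.044
```

Run:
```python
from h import *
s=sense();print(s["eef_pos"],np.round(s["force"],1),np.round(s["ft_torque"],2));tau(0)
t=snap("top","t13");f=t["frame"].astype(int);print([(r,f[r,238:241].mean(0).round().astype(int).tolist()) for r in range(109,116)])
```

```text
[0.57233163 0.11091683 0.11021721] [-24.   10.2  14.8] [ 0.39  1.29 -0.56]
tau 31.49 yaw -0.73 roll 0.34
[(109, [44, 45, 48]), (110, [44, 46, 50]), (111, [39, 46, 52]), (112, [54, 36, 36]), (113, [206, 88, 18]), (114, [223, 97, 9]), (115, [220, 97, 11])]
```

Run:
```python
from h import *
plan([.562,.1185,.1255],30,32,-.6,1,1);plan([.565,.1185,.126],30,32,-.6,1,1)
```

```text
dpos [-0.0005 -0.0005  0.0014] dist 0.0016 rot 0.68 joints [0.54, 0.38, 2.05, -1.1, 0.79, -0.32] gap 0.0436 F [-22.5  10.6  12.9]
0 tw [0.23, -0.57, -0.28] d [-0.01, -0.11, -0.11]
dpos [ 0.0025 -0.0005  0.0019] dist 0.0032 rot 0.68 joints [0.54, 0.38, 2.05, -1.1, 0.79, -0.32] gap 0.0436 F [-22.5  10.6  12.9]
0 tw [0.23, -0.57, -0.28] d [-0.29, -0.13, 0.01]
```

jog_arm(motion=[{"twist": [0.2, -0.6, -0.3], "delta_pos": [0.05, -0.1, -0.15], "gripper": 0}, {"twist": [0, 0, 0], "delta_pos": [0, 0, 0], "gripper": 0}, {"twist": [0, 0, 0], "delta_pos": [-0.3, -0.1, 0.1], "gripper": 0}, {"twist": [0, 0, 0], "delta_pos": [-0.35, -0.1, 0.15], "gripper": 0}, {"twist": [0, 0, 0], "delta_pos": [-0.35, 0, 0.18], "gripper": 0}, {"twist": [0, 0, 0], "delta_pos": [-0.35, 0, 0.18], "gripper": 0}])

```text
clock: 24.33
eef_pos: [0.5702, 0.1099, 0.1095]
tool_rot: [0.255, -0.063, 0.932, -0.248]
force: [-30.1, 14.1, 18.2]
finger_gap: 0.0434
```

Run:
```python
from h import *
s=sense();print(s["eef_pos"],np.round(s["force"],1),np.round(s["ft_torque"],2));tau(0);plan([.565,.1185,.125],30,32,-.6,1,1)
t=snap("top","t14");f=t["frame"].astype(int);print([(r,f[r,238:241].mean(0).round().astype(int).tolist()) for r in range(109,116)])
```

```text
[0.57023715 0.10993521 0.10949587] [-30.1  14.1  18.2] [ 0.1   1.84 -0.95]
tau 30.76 yaw -0.58 roll 0.35
dpos [0.0046 0.0005 0.0017] dist 0.005 rot 1.27 joints [0.54, 0.38, 2.04, -1.09, 0.79, -0.34] gap 0.0434 F [-30.1  14.1  18.2]
0 tw [0.31, -1.23, -0.16] d [-0.49, -0.04, 0.09]
[(109, [42, 43, 47]), (110, [44, 45, 49]), (111, [45, 47, 51]), (112, [27, 31, 36]), (113, [77, 42, 27]), (114, [209, 91, 19]), (115, [223, 98, 13])]
```

jog_arm(motion=[{"twist": [0.3, -1.2, -0.2], "delta_pos": [0, -0.2, -0.2], "gripper": 0}, {"twist": [0, 0, 0], "delta_pos": [0, 0, 0], "gripper": 0}])

```text
clock: 24.55
eef_pos: [0.5682, 0.1098, 0.1116]
tool_rot: [0.264, -0.067, 0.929, -0.25]
force: [-4.1, 0.5, 1.3]
finger_gap: 0.0439
```

Run:
```python
from h import *
s=sense();print(s["eef_pos"],np.round(s["force"],1),np.round(s["ft_torque"],2));tau(0);plan([.5602,.119,.1254],30,32,-.6,1,1)
t=snap("top","t15");f=t["frame"].astype(int);print([(r,f[r,238:241].mean(0).round().astype(int).tolist()) for r in range(110,116)])
```

```text
[0.56823857 0.10983072 0.11157994] [-4.1  0.5  1.3] [ 0.19  0.43 -0.46]
tau 31.89 yaw -0.5 roll 0.06
dpos [0.0018 0.0011 0.    ] dist 0.0021 rot 0.12 joints [0.55, 0.37, 2.06, -1.12, 0.79, -0.3] gap 0.0439 F [-4.1  0.5  1.3]
0 tw [0.1, -0.06, 0.04] d [-0.19, 0.1, 0.05]
[(110, [45, 45, 49]), (111, [48, 48, 52]), (112, [29, 32, 36]), (113, [29, 27, 30]), (114, [117, 56, 26]), (115, [211, 91, 13])]
```

jog_arm(motion=[{"twist": [0, 0, 0], "delta_pos": [-0.45, 0.05, 0.22], "gripper": 0}, {"twist": [0, -0.2, 0], "delta_pos": [-0.5, 0, 0.22], "gripper": 0}])

```text
clock: 24.77
eef_pos: [0.5699, 0.1095, 0.109]
tool_rot: [0.258, -0.063, 0.931, -0.249]
force: [-42.4, 20.8, 24.6]
finger_gap: 0.0442
```

Run:
```python
from h import *
s=sense();print(s["eef_pos"],np.round(s["force"],1),np.round(s["ft_torque"],2));tau(0);plan([.5665,.119,.1254],30,32,-.6,1,1)
t=snap("top","t16");f=t["frame"].astype(int);print([(r,f[r,238:241].mean(0).round().astype(int).tolist()) for r in range(110,116)])
```

```text
[0.56985116 0.10949508 0.10895381] [-42.4  20.8  24.6] [ 0.57  3.22 -1.48]
tau 31.21 yaw -0.72 roll 0.23
dpos [0.0065 0.0014 0.0026] dist 0.0072 rot 0.88 joints [0.54, 0.38, 2.05, -1.1, 0.79, -0.32] gap 0.0442 F [-42.4  20.8  24.6]
0 tw [0.14, -0.84, -0.21] d [-0.71, 0.0, 0.08]
[(110, [44, 44, 49]), (111, [47, 48, 50]), (112, [28, 33, 37]), (113, [42, 30, 31]), (114, [163, 75, 26]), (115, [216, 97, 14])]
```

jog_arm(motion=[{"twist": [0.2, -0.8, -0.2], "delta_pos": [0, -0.1, -0.35], "gripper": 0}, {"twist": [0, 0, 0], "delta_pos": [0, 0, 0], "gripper": 0}])

```text
clock: 24.98
eef_pos: [0.5663, 0.11, 0.1108]
tool_rot: [0.263, -0.066, 0.929, -0.251]
force: [-1.8, 1.6, -1.9]
finger_gap: 0.0436
```

Run:
```python
from h import *
s=sense();print(s["eef_pos"],np.round(s["force"],1),np.round(s["ft_torque"],2));tau(0);plan([.5602,.1195,.1254],30,32,-.6,1,1);plan([.5652,.1195,.1254],30,32,-.6,1,1)
```

```text
[0.56633347 0.1099659  0.11076463] [-1.8  1.6 -1.9] [0.67 0.62 0.08]
tau 31.73 yaw -0.61 roll -0.03
dpos [0.0037 0.0015 0.0008] dist 0.0041 rot 0.27 joints [0.55, 0.37, 2.06, -1.12, 0.79, -0.3] gap 0.0436 F [-1.8  1.6 -1.9]
0 tw [-0.03, -0.27, 0.01] d [-0.39, 0.09, 0.07]
dpos [0.0087 0.0015 0.0008] dist 0.0089 rot 0.27 joints [0.55, 0.37, 2.06, -1.12, 0.79, -0.3] gap 0.0436 F [-1.8  1.6 -1.9]
0 tw [-0.03, -0.27, 0.01] d [-0.82, 0.09, 0.33]
```

jog_arm(motion=[{"twist": [0, -0.3, 0], "delta_pos": [-0.2, 0.1, 0], "gripper": 0}, {"twist": [0, 0, 0], "delta_pos": [-0.25, 0.05, 0.03], "gripper": 0}, {"twist": [0, 0, 0], "delta_pos": [0, 0, 0], "gripper": 0}])

```text
clock: 25.23
eef_pos: [0.569, 0.1106, 0.1098]
tool_rot: [0.262, -0.065, 0.929, -0.251]
force: [-8.8, 3.8, 4.6]
finger_gap: 0.0439
```

Run:
```python
from h import *
s=sense();print(s["eef_pos"],np.round(s["force"],1),np.round(s["ft_torque"],2));tau(0)
plan([.5652,.12,.1254],30,32,-.6,1,1)
t=snap("top","t17");f=t["frame"].astype(int);print([(r,f[r,238:241].mean(0).round().astype(int).tolist()) for r in range(110,116)])
```

```text
[0.56896552 0.11056443 0.10981012] [-8.8  3.8  4.6] [0.58 0.28 0.02]
tau 31.7 yaw -0.72 roll -0.1
dpos [0.0061 0.0014 0.0018] dist 0.0065 rot 0.39 joints [0.55, 0.38, 2.06, -1.12, 0.8, -0.3] gap 0.0439 F [-8.8  3.8  4.6]
0 tw [-0.14, -0.36, -0.03] d [-0.64, 0.03, 0.13]
[(110, [45, 45, 50]), (111, [47, 48, 51]), (112, [30, 32, 36]), (113, [27, 28, 31]), (114, [93, 48, 27]), (115, [210, 93, 18])]
```

jog_arm(motion=[{"twist": [0, -0.3, 0], "delta_pos": [-0.3, 0.03, -0.15], "gripper": 0}])

```text
clock: 25.37
eef_pos: [0.5701, 0.1113, 0.1112]
tool_rot: [0.263, -0.065, 0.929, -0.252]
force: [-1.5, -2.7, -7.0]
finger_gap: 0.0436
```

jog_arm(motion=[{"twist": [0, 0, 0], "delta_pos": [-0.4, 0.03, -0.1], "gripper": 0}])

```text
clock: 25.45
eef_pos: [0.5719, 0.1116, 0.1123]
tool_rot: [0.261, -0.064, 0.929, -0.253]
force: [-2.2, -2.5, -5.4]
finger_gap: 0.0436
```

jog_arm(motion=[{"twist": [0, 0, 0], "delta_pos": [-0.4, 0.03, 0], "gripper": 0}])

```text
clock: 25.53
eef_pos: [0.5747, 0.1117, 0.1129]
tool_rot: [0.259, -0.063, 0.93, -0.254]
force: [-2.4, -3.6, -6.1]
finger_gap: 0.044
```

jog_arm(motion=[{"twist": [0, -0.3, 0], "delta_pos": [-0.3, 0, 0.05], "gripper": 0}])

```text
clock: 25.62
eef_pos: [0.5756, 0.1112, 0.1121]
tool_rot: [0.259, -0.063, 0.93, -0.254]
force: [-23.0, 4.2, 1.2]
finger_gap: 0.0438
```

Run:
```python
from h import *
s=sense();print(s["eef_pos"],np.round(s["force"],1),np.round(s["ft_torque"],2));tau(0)
plan([.5665,.12,.1265],30,32,-.6,1,1)
t=snap("top","t18");f=t["frame"].astype(int);print([(r,f[r,238:241].mean(0).round().astype(int).tolist()) for r in range(108,116)])
```

```text
[0.57564252 0.11115946 0.11211842] [-23.    4.2   1.2] [ 0.87  2.71 -0.9 ]
tau 31.41 yaw -0.99 roll -0.31
dpos [0.0007 0.0008 0.0006] dist 0.0012 rot 0.91 joints [0.55, 0.38, 2.03, -1.1, 0.81, -0.33] gap 0.0438 F [-23.    4.2   1.2]
0 tw [-0.44, -0.78, -0.12] d [-0.11, 0.04, -0.04]
[(108, [113, 113, 107]), (109, [43, 43, 47]), (110, [37, 43, 50]), (111, [55, 48, 52]), (112, [161, 75, 30]), (113, [216, 95, 14]), (114, [221, 99, 13]), (115, [219, 98, 12])]
```

jog_arm(motion=[{"twist": [0, -0.3, 0], "delta_pos": [-0.3, 0, 0], "gripper": 0}])

```text
clock: 25.75
eef_pos: [0.5756, 0.1111, 0.1119]
tool_rot: [0.259, -0.063, 0.93, -0.254]
force: [-20.5, 4.4, 2.2]
finger_gap: 0.0436
```

Run:
```python
from h import *
t=snap("top","t19");f=t["frame"].astype(int);print([(r,f[r,238:241].mean(0).round().astype(int).tolist()) for r in range(108,116)]);s=sense();print(s["eef_pos"],np.round(s["force"],1))
```

```text
[(108, [113, 114, 108]), (109, [40, 42, 46]), (110, [38, 43, 48]), (111, [55, 49, 53]), (112, [162, 76, 30]), (113, [215, 95, 14]), (114, [220, 98, 12]), (115, [219, 97, 11])]
[0.57560175 0.1111264  0.11198845] [-18.7   2.7   0.9]
```

It's at the stop: firm, almost pure -x reaction with no further motion, and the key front is at image row 111.5, where home was predicted. Now I let go and retreat.

jog_arm(motion=[{"twist": [0, 0, 0], "delta_pos": [0, 0, 0], "gripper": 0.55}, {"twist": [0, 0, 0], "delta_pos": [0, 0, 0], "gripper": 0.65}, {"twist": [0, 0, 0], "delta_pos": [0, 0, 0], "gripper": 0.75}, {"twist": [0, 0, 0], "delta_pos": [0, 0, 0], "gripper": 0.85}, {"twist": [0, 0, 0], "delta_pos": [0, 0, 0], "gripper": 0.9}, {"twist": [0, 0, 0], "delta_pos": [0, 0, 0], "gripper": 0.9}, {"twist": [0, 0, 0], "delta_pos": [0, 0, -1.5], "gripper": 0.9}, {"twist": [0, 0, 0], "delta_pos": [0, 0, -2], "gripper": 0.9}, {"twist": [0, 0, 0], "delta_pos": [0, 0, -2.2], "gripper": 0.9}, {"twist": [0, 0, 0], "delta_pos": [0, 0, -2.2], "gripper": 0.9}, {"twist": [0, 0, 0], "delta_pos": [0, 0, -2], "gripper": 0.9}, {"twist": [0, 0, 0], "delta_pos": [0, 0, -2], "gripper": 0.9}, {"twist": [0, 0, 0], "delta_pos": [1.5, 0, -2], "gripper": 0.9}, {"twist": [0, 0, 0], "delta_pos": [1.5, 0, -2], "gripper": 0.9}, {"twist": [0, 0, 0], "delta_pos": [0, 0, 0], "gripper": 0.9}])

```text
clock: 27.05
eef_pos: [0.4741, 0.1789, 0.2264]
tool_rot: [0.269, -0.064, 0.928, -0.252]
force: [-0.8, -0.7, -0.2]
finger_gap: 0.0822
```

Run:
```python
from h import *
t=snap("top","t20");s=snap("scene","s20");f=t["frame"].astype(int);print([(r,f[r,238:241].mean(0).round().astype(int).tolist()) for r in range(108,116)]);q=sense();print(q["eef_pos"],np.round(q["force"],1))
et,n=stripe(t,(225,100,275,235));print(et,n,plane(t,et[1:],.143))
a=cv2.resize(cv2.imread("pics/t20.png")[95:235,205:345],(400,400),interpolation=cv2.INTER_CUBIC);b=cv2.resize(cv2.imread("pics/s20.png")[140:300,250:410],(400,400),interpolation=cv2.INTER_CUBIC);cv2.imwrite("pics/c20.png",np.hstack([a,b]))
# bystander check: difference with first top view away from arm
d0=cv2.imread("pics/top0.png");d1=cv2.imread("pics/t20.png")
for nm,(x0,y0,x1,y1) in dict(b=(285,150,330,235),cast=(385,155,450,235),bowl=(385,112,435,158),block=(335,130,372,170),jar=(120,162,160,200),spat=(110,200,198,270),rasp=(180,150,212,236),look1=(325,235,370,315)).items(): print(nm,np.abs(d0[y0:y1,x0:x1].astype(int)-d1[y0:y1,x0:x1]).mean().round(2))
```

```text
[(108, [112, 111, 106]), (109, [43, 44, 47]), (110, [41, 45, 50]), (111, [44, 45, 50]), (112, [108, 56, 31]), (113, [211, 95, 21]), (114, [222, 99, 12]), (115, [219, 98, 12])]
[0.47585896 0.17863895 0.22550033] [-0.3  0.5  0.3]
[[238.9825  182.00096]
 [239.01654 111.99953]] 301 [[0.7459308  0.11704067 0.143     ]]
b 3.57
cast 3.39
bowl 2.96
block 3.41
jar 3.6
spat 81.9
rasp 53.45
look1 7.06
```

View pics/c20.png

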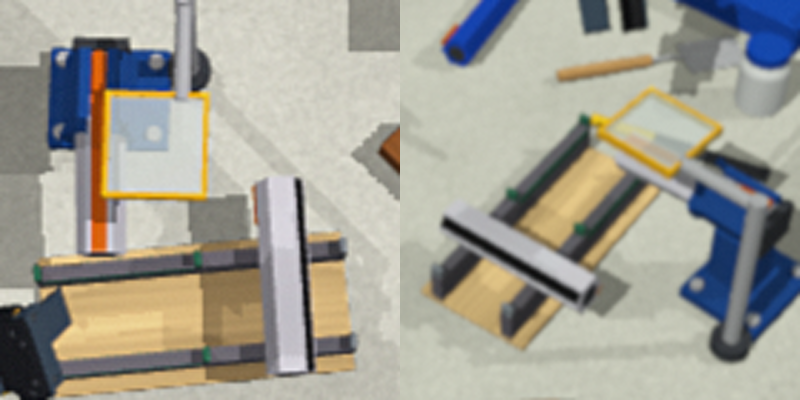

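Final view: the mandrel sits in the sleeve with its orange stripe and key up in the keyway (crop 99,55 to 99,245), the gripper is clear, and mandrel_b is unmoved. I check the rasp and spatula in the scene view and hand in.

Run:
```python
from h import *
a=cv2.imread("pics/scene0.png").astype(int);b=cv2.imread("pics/s20.png").astype(int)
for nm,(x0,y0,x1,y1) in dict(spat=(340,150,385,170),rasp=(320,183,332,192),b=(265,220,330,265),look2=(265,125,300,165)).items(): print(nm,np.abs(a[y0:y1,x0:x1]-b[y0:y1,x0:x1]).mean().round(2))
print(finish_job())
```

```text
spat 32.24
rasp 1.11
b 1.32
look2 30.9
the job is handed in; nothing more can be done
None
```

The mandrel from the green bay is in the vice's sleeve, key in the keyway and against the stop. I handed the job in at about 27 s of the 67 s. I rolled it 60° to bring orange on top, let it lie released on the green rails, then regrasped it by the tail and slid it in.

**Fully home:** On the last push it met a firm reaction of about 20 N, almost straight back, and did not move further. The camera put the front of the key where home was predicted, to within about 2 mm. After I let go, the key front looked about 1 mm further back. I took that as the tail sagging in the bore clearance, not a retreat, but did not confirm it.

**Forces:** An earlier fingertip push stuck about 10 mm short, and later gripped pushes also bound. The worst of these read 42 N along the sleeve (about 53 N in total) at the wrist. I believe that was the mandrel jamming in the bore. I could not rule out the gripper body touching the shield, which would be over the 40 N limit for contact.

**Other things:**
- **Unchanged:** mandrel_b, the foot, bowl, block and jar look the same in the top view, and the rasp does in the scene view.
- **Top view, rasp and spatula:** both regions came out changed; I put that down to the arm covering them.
- **Scene view:** the spatula and one blue look-alike also came out changed, probably from the arm and its shadow. By eye, the spatula looked in place in the last picture.
- **Top view, other look-alike:** its region came out slightly changed.

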